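# Change over the guide shoes in a winder's feed track

## Task

Change over the feed track for the next product: draw its keeper open, slide the two round-post shoes out of the track (taking out first whatever shoes stand in their way) and stand them upright in the empty blue tray. Then slide every flat-blade shoe, those taken out and those on the bench, into the track in any order, pushed up against the stop and each other without gaps, and push the keeper fully shut. Leave the other things on the bench where they are.

Things in the scene. Friction and masses are not known exactly. Their poses are not given: they have to be found in the camera images.
- track: Fixed aluminium feed track, 332 mm long (own x), 62 wide, 25 high. Origin: centre of its underside; own +x runs from the open mouth (x=-166 mm) past the loading bay and the keeper into the T-slot, which ends at the dark stop block (inner face at x=+156); y across, z up. Its floor lies 6 mm above the bench throughout.
- track_slot (a point): Point on the floor of the T-slot, at track x=34 mm, y=0. The T-slot runs from x=-88 to 156: channel 43 mm wide, 13 high, half covered by 6 mm thick lips (top 25 mm above the bench) that leave a 26 mm slot. A shoe's foot runs under the lips, its post stands out of the slot; it can only slide along x. Pushed home, shoes have origins at x=133, 87, 41, -5, -51.
- track_bay (a point): Point on the floor of the loading bay, at track x=-133 mm, y=0. The bay (x=-166 to -100) is open on top; its walls, 22 mm high above the bench, funnel from 54 mm apart at the mouth to 43 mm. Here a shoe, foot's long side along the track, origin near this point, can be set in or lifted out.
- keeper (a joint): Keeper, a sliding steel bar across the track at x=-94 mm between bay and lips (8 mm thick, up to 21 mm above the bench). 0 = fully shut (blocks the channel), grows to 0.045 m = fully open as it is drawn towards the track's +y. Stiff: about 1.5 N of friction, stays where left.
- keeper_tab (a point): Point on the keeper's black upright tab, 26 mm (track x) x 12 mm (track y), from 10 to 62 mm above the bench; the point lies in its middle, 50 mm above the bench. It moves with the keeper: track y = 38 mm shut, 83 mm open.
- round_1: Guide shoe with the same 46 x 38 x 10 mm steel foot, but a centred upright grey plastic round post 20 mm in diameter, to 80 mm above the underside. About 0.2 kg, steady. Origin: centre of the foot's underside, z up the post. It starts in the track.
- round_2: Guide shoe with the same 46 x 38 x 10 mm steel foot, but a centred upright grey plastic round post 20 mm in diameter, to 80 mm above the underside. About 0.2 kg, steady. Origin: centre of the foot's underside, z up the post. It starts in the track.
- shoe_a: Guide shoe: a heavy flat rectangular steel foot 46 (own x) x 38 (own y) x 10 mm thick, on it a centred upright grey plastic flat blade 30 (x) x 14 (y) mm that rises to 80 mm above the underside. About 0.2 kg, steady. Origin: centre of the foot's underside; z up the blade. A half turn about z makes no difference. Starts in the track.
- shoe_b: Guide shoe: a heavy flat rectangular steel foot 46 (own x) x 38 (own y) x 10 mm thick, on it a centred upright grey plastic flat blade 30 (x) x 14 (y) mm that rises to 80 mm above the underside. About 0.2 kg, steady. Origin: centre of the foot's underside; z up the blade. A half turn about z makes no difference. Starts in the track.
- shoe_c: Guide shoe: a heavy flat rectangular steel foot 46 (own x) x 38 (own y) x 10 mm thick, on it a centred upright grey plastic flat blade 30 (x) x 14 (y) mm that rises to 80 mm above the underside. About 0.2 kg, steady. Origin: centre of the foot's underside; z up the blade. A half turn about z makes no difference. Starts on the bench. May be absent (None).
- shoe_d: Guide shoe: a heavy flat rectangular steel foot 46 (own x) x 38 (own y) x 10 mm thick, on it a centred upright grey plastic flat blade 30 (x) x 14 (y) mm that rises to 80 mm above the underside. About 0.2 kg, steady. Origin: centre of the foot's underside; z up the blade. A half turn about z makes no difference. Starts on the bench. May be absent (None).
- shoe_e: Guide shoe: a heavy flat rectangular steel foot 46 (own x) x 38 (own y) x 10 mm thick, on it a centred upright grey plastic flat blade 30 (x) x 14 (y) mm that rises to 80 mm above the underside. About 0.2 kg, steady. Origin: centre of the foot's underside; z up the blade. A half turn about z makes no difference. Starts on the bench. May be absent (None).
- tray: Fixed empty blue plastic tray 160 x 160 x 35 mm, open on top, wall and floor 5 mm. Origin: centre of its underside.
- hex_key: Steel hex key lying flat, 90 mm long with a 30 mm leg, 8 mm thick; origin in the middle of the long leg. Not part of the job: leave it where it is.
- big_nut: Steel hexagon nut 30 mm across flats, 14 mm high; origin under its centre. Not part of the job: leave it where it is.
- screwdriver: Screwdriver lying flat, about 200 mm long. Not part of the job: leave it where it is.
- oil_bottle: White bottle, 44 mm in diameter, 120 mm high. Not part of the job: leave it where it is.
- wrench: Steel wrench lying flat, about 180 mm long. Not part of the job: leave it where it is.
- jar: Clear jar with a grey lid, 60 mm in diameter, 70 mm high. Not part of the job: leave it where it is.

How it is judged (in metres and radians):
On the way, in this order (a step that is already met when the one before it is completed fails the run):
1. the keeper is drawn open (past 38 mm) (value of joint keeper above 0.038 m), for 0.2 s.
2. both round-post shoes stand in the blue tray, let go (x of round_1 in the frame of tray between -0.065 and 0.065 m and y of round_1 in the frame of tray between -0.065 and 0.065 m and z of round_1 in the frame of tray between 0 and 0.012 m and angle between each of round_1, round_2's own z axis and vertical below 0.15 rad and linear speed of each of round_1, round_2 below 0.02 m/s and x of round_2 in the frame of tray between -0.065 and 0.065 m and y of round_2 in the frame of tray between -0.065 and 0.065 m and z of round_2 in the frame of tray between 0 and 0.012 m and contact force between the fingers and round_1 below 0.1 N and contact force between the fingers and round_2 below 0.1 N), for 0.2 s.
3. all flat-blade shoes are home in the track and the keeper is shut ((x of shoe_a in the frame of track between 0.128 and 0.136 m or x of shoe_a in the frame of track between 0.078 and 0.09 m or x of shoe_a in the frame of track between 0.028 and 0.044 m or x of shoe_a in the frame of track between -0.022 and -0.002 m or x of shoe_a in the frame of track between -0.072 and -0.048 m) and y of shoe_a in the frame of track between -0.008 and 0.008 m and z of shoe_a in the frame of track between 0.002 and 0.011 m and angle between each of shoe_a, shoe_b, shoe_c, shoe_d, shoe_e's own z axis and vertical below 0.12 rad and linear speed of each of shoe_a, shoe_b, shoe_c, shoe_d, shoe_e below 0.02 m/s and (x of shoe_b in the frame of track between 0.128 and 0.136 m or x of shoe_b in the frame of track between 0.078 and 0.09 m or x of shoe_b in the frame of track between 0.028 and 0.044 m or x of shoe_b in the frame of track between -0.022 and -0.002 m or x of shoe_b in the frame of track between -0.072 and -0.048 m) and y of shoe_b in the frame of track between -0.008 and 0.008 m and z of shoe_b in the frame of track between 0.002 and 0.011 m and (x of shoe_c in the frame of track between 0.128 and 0.136 m or x of shoe_c in the frame of track between 0.078 and 0.09 m or x of shoe_c in the frame of track between 0.028 and 0.044 m or x of shoe_c in the frame of track between -0.022 and -0.002 m or x of shoe_c in the frame of track between -0.072 and -0.048 m) and y of shoe_c in the frame of track between -0.008 and 0.008 m and z of shoe_c in the frame of track between 0.002 and 0.011 m and (x of shoe_d in the frame of track between 0.128 and 0.136 m or x of shoe_d in the frame of track between 0.078 and 0.09 m or x of shoe_d in the frame of track between 0.028 and 0.044 m or x of shoe_d in the frame of track between -0.022 and -0.002 m or x of shoe_d in the frame of track between -0.072 and -0.048 m) and y of shoe_d in the frame of track between -0.008 and 0.008 m and z of shoe_d in the frame of track between 0.002 and 0.011 m and (x of shoe_e in the frame of track between 0.128 and 0.136 m or x of shoe_e in the frame of track between 0.078 and 0.09 m or x of shoe_e in the frame of track between 0.028 and 0.044 m or x of shoe_e in the frame of track between -0.022 and -0.002 m or x of shoe_e in the frame of track between -0.072 and -0.048 m) and y of shoe_e in the frame of track between -0.008 and 0.008 m and z of shoe_e in the frame of track between 0.002 and 0.011 m and (x of shoe_a in the frame of track between 0.128 and 0.136 m or x of shoe_b in the frame of track between 0.128 and 0.136 m or x of shoe_c in the frame of track between 0.128 and 0.136 m or x of shoe_d in the frame of track between 0.128 and 0.136 m or x of shoe_e in the frame of track between 0.128 and 0.136 m) and (x of shoe_a in the frame of track between 0.078 and 0.09 m or x of shoe_b in the frame of track between 0.078 and 0.09 m or x of shoe_c in the frame of track between 0.078 and 0.09 m or x of shoe_d in the frame of track between 0.078 and 0.09 m or x of shoe_e in the frame of track between 0.078 and 0.09 m) and (x of shoe_a in the frame of track between 0.028 and 0.044 m or x of shoe_b in the frame of track between 0.028 and 0.044 m or x of shoe_c in the frame of track between 0.028 and 0.044 m or x of shoe_d in the frame of track between 0.028 and 0.044 m or x of shoe_e in the frame of track between 0.028 and 0.044 m) and (x of shoe_a in the frame of track between -0.022 and -0.002 m or x of shoe_b in the frame of track between -0.022 and -0.002 m or x of shoe_c in the frame of track between -0.022 and -0.002 m or x of shoe_d in the frame of track between -0.022 and -0.002 m or x of shoe_e in the frame of track between -0.022 and -0.002 m) and value of joint keeper below 0.005 m), for 0.2 s.
At the end, for the whole second after the job is handed in: Every flat-blade shoe present stands in the T-slot at rest, upright, the innermost within 5 mm of the stop and each further one following with gaps of at most about 4 mm; both round-post shoes stand upright (within 0.15 rad) on the tray's floor; the keeper is shut to within 5 mm (all of step 3 and x of round_1 in the frame of tray between -0.065 and 0.065 m and y of round_1 in the frame of tray between -0.065 and 0.065 m and z of round_1 in the frame of tray between 0 and 0.012 m and angle between each of round_1, round_2's own z axis and vertical below 0.15 rad and linear speed of each of round_1, round_2 below 0.02 m/s and x of round_2 in the frame of tray between -0.065 and 0.065 m and y of round_2 in the frame of tray between -0.065 and 0.065 m and z of round_2 in the frame of tray between 0 and 0.012 m); the robot touches nothing.
It fails at once if another thing on the bench is moved more than 4 cm (distance of any of hex_key, big_nut, screwdriver, oil_bottle, wrench, jar from where it was at the start of the episode above 0.04 m).
Of shoe_c, shoe_d, shoe_e only 2 to 3 are there at a start; the rules pass over those that are not, and their reading is None.
At some moment in a run one of shoe_c, shoe_d, shoe_e may be knocked a few centimetres aside while the robot is not near it.
Once in a run the grip may slacken for a moment while it holds something.
It also fails if it takes over 210 s, if anything falls off the work surface, if the arm or the gripper's body presses on something with over 40 N, if the wrist force passes 120 N, or if a joint passes its speed limit or range.

## Robot

A 6-joint arm with a two-finger parallel gripper is mounted at the origin on the work surface. World frame = base frame: x ahead of the robot, y to its left, z up, the work surface at z = 0. Lengths are in mm, angles in rad, forces in N, time in s.
With the tool pointing down it reaches from about 275 to 1000 mm from the base axis. Payload 8.4 kg.
Tool frame: the origin (TCP) lies midway between the tips of the shut fingers; the grasp point (between the pads) lies 19 mm behind it; z points along the fingers, y is the line along which they close (so a half turn about z gives the same grasp; the last joint's range is limited). The gripper opens to 85 mm and grips with 20 to 120 N. Pads are 22 mm wide; open, the fingers measure 114 mm over their backs; the gripper's body (76 mm by 85 mm) begins 54 mm behind the grasp point. The pads swing forward as they close: fully open they stand 13 mm farther back than shut.
Start: joints at [1.153, 0.353, 1.633, -0, 1.155, -0.002], TCP at [252.45, 571.749, 231.281] pointing down, gripper open.
Joint ranges: [-2.63, 2.63], [-0.92, 2.1], [0.06, 2.66], [-1.3, 4.44], [0, 2.69], [-3.02, 3.02]. Speed limits (rad/s): [2.22, 2.22, 2.79, 3.14, 3.14, 3.14].

## Interface

Orientations are given as a unit quaternion [w, x, y, z].
In Python, from workcell import bot, eyes, ticket, look_for, outline_of, tip_of gives the robot as it stands. The module is installed in compiled form; this text tells all that it offers.
- The arm moves only by the tool jog_arm, never from a script. Its argument "series" is a list of rows, each an object of numbers: "tx", "ty", "tz": the shift along the tool's x, y, z as a fraction of full scale; "yaw": the turn about the tool's z as a fraction of full scale. A call has 1 to 12 rows; each row shifts and turns the commanded pose from where the row before left it, along the tool's axes as they then stand; what a row does not reach is not made up. Full scale, the value 1, is 25 cm for a shift and 180 degrees for a turn. A row lasts 1/10 s, in which the tool goes at most 50 mm and 8.59 degrees, less where a joint would pass 70% of its speed; a pose out of reach is approached as far as the arm can. A call with a number of a shift or a turn outside -1 to 1 is refused whole. A call with a gripper value outside its range is refused whole. "jaw" is the opening, from 0 (shut) to 1 (fully open), set as the call begins (left out, the last holds). The fingers move at their own pace and stop on an object; the grip force is fixed at half the most. Time passes only in rows, so rows that do not move let the fingers close. It gives the time, the measured TCP pose, the force, the opening and the grip force at its end, in the units of the state.
- bot.observe(): the state, without advancing time (a new reading comes with each control period).
- eyes.read_camera(name): name is "side" or "top"; returns a dict with "pixels" (384x512x3 uint8, red, green, blue), "fovy" (degrees; the focal length in pixels is half the picture's height over the tangent of half this angle, whatever the lens; pixels are square), "cx", "cy" (the principal point, pixels), "dist" ([k1, k2, p1, p2, k3] as OpenCV has them; the pictures are not rectified), "T" (4x4, takes a point from camera to world coordinates). Camera axes: x right, y down, z forward; pixel columns grow to the right and rows downward; lengths in mm; the calibration is good to about 2 mm. A picture is of the moment at which its call begins. There is no depth.
- ticket.sign_off(): hands the job in; it is judged then, once.
Trained networks look in the newest picture that a camera, given by its name, has taken for a name from the list of things; names that differ only in an ending like _2 or _b are one class to them, and where a whole thing is asked for, a point or a joint stands for the part that bears it (a point fixed in the world has none). Each returns a list of dicts, best first, with "conf" (0 to 1); they miss things now and then, are a little off and sometimes report something else, mostly with a low value. They report only what shows in the picture. A call takes as long as a camera call.
- look_for(camera, name): "position" ([x, y, z] in mm, in world coordinates, good to about 4 mm: the middle of the surface that is visible of it).
- outline_of(camera, name): "region" (384x512 bool, what is visible of it).
- tip_of(camera, name): "position" ([x, y, z] in mm, in world coordinates, good to about 4 mm: a listed point, or the origin of a listed thing).
The state is a dict: "time": time; "qpos": joint angles; "joint_vel": joint speeds; "joint_efforts": joint torques, N m; "tcp_pos": TCP position; "eef_rot": TCP orientation; "contact_force": force on the tool from outside, world axes, zero at the start; "ft_torque": the same for the moment, N m; "finger_gap": finger opening in mm; "grip_force": force on a finger pad.
Only numpy, scipy, OpenCV 4.12 (cv2) and the standard library are available. Lean on these libraries where they do the work, as an engineer would, in place of code of your own. Each camera call takes 0.05 s, during which the arm holds its last target. There are 200 camera calls.

## Working session

There is one attempt and no reset: what is moved stays moved. The work goes in short steps, Python scripts to look and compute and a tool call to move; the robot and the scene stay as the last step left them, time stands still between calls to the robot, and variables do not carry over. Pictures are saved under pics/ and viewed, at most 14 in all, crops included, and the job is handed in when it is done.

Besides the shell and the picture viewer there is one more tool, called after "Emit:" in YAML: its name, and indented under it one key for each argument. jog_arm: Moves the arm, as the interface text tells. Its arguments: {"type":"object","properties":{"series":{"type":"array","items":{"type":"object","properties":{"tx":{"type":"number"},"ty":{"type":"number"},"tz":{"type":"number"},"yaw":{"type":"number"}}}},"jaw":{"type":"number"}},"required":["series"]}

```bash
mkdir -p pics; cat > h.py <<'E'
import numpy as np, cv2
from workcell import bot, eyes, ticket, look_for, outline_of, tip_of
def snap(c,f):
    d=eyes.read_camera(c); cv2.imwrite(f'pics/{f}.png',d['pixels'][:,:,::-1]); return d
def K(d):
    f=192/np.tan(np.radians(d['fovy']/2)); return np.array([[f,0,d['cx']],[0,f,d['cy']],[0,0,1.]])
def ray(d,uv,z):
    p=cv2.undistortPoints(np.array([[uv]],float),K(d),np.array(d['dist'],float))[0,0]
    T=np.array(d['T']); v=T[:3,:3]@[p[0],p[1],1]; o=T[:3,3]; return o+v*(z-o[2])/v[2]
def proj(d,P):
    Ti=np.linalg.inv(np.array(d['T'])); r=cv2.Rodrigues(Ti[:3,:3])[0]
    return cv2.projectPoints(np.array(P,float).reshape(-1,1,3),r,Ti[:3,3],K(d),np.array(d['dist'],float))[0][:,0]
E
python3 - <<'E'
from h import *
for c in('top','side'):
    d=snap(c,c+'0'); print(c,np.round(d['T'],2).tolist(),d['fovy'])
    for n in ['track','track_slot','track_bay','keeper_tab','round_1','shoe_a','tray','hex_key','big_nut','screwdriver','oil_bottle','wrench','jar']:
        print(n,[(np.round(r['position']).astype(int).tolist(),round(r['conf'],2)) for r in tip_of(c,n)][:7])
s=bot.observe();print(s['tcp_pos'],s['eef_rot'],s['finger_gap'],s['time'])
E
```

```text
top [[-0.02, -1.0, 0.07, 496.26], [-1.0, 0.03, 0.03, 17.61], [-0.04, -0.07, -1.0, 1064.39], [0.0, 0.0, 0.0, 1.0]] 51.65708258500421
track [([563, -118, 3], 0.62)]
track_slot [([564, -153, 6], 0.75)]
track_bay [([564, 12, 7], 0.78)]
keeper_tab [([614, -32, 48], 0.5)]
round_1 [([562, -153, 11], 0.69)]
shoe_a [([425, -140, -3], 0.85), ([442, 26, 1], 0.68), ([566, -107, 6], 0.62), ([562, -202, 10], 0.53)]
tray [([607, 252, 3], 0.96), ([364, -315, 1], 0.39)]
hex_key [([366, -314, -1], 0.51), ([424, -136, 1], 0.33), ([565, 14, 7], 0.19)]
big_nut [([484, 132, -3], 0.61)]
screwdriver [([756, -63, 2], 0.76)]
oil_bottle [([788, 88, 2], 0.65), ([566, -117, 0], 0.55)]
wrench [([491, -369, -1], 0.71), ([442, 25, 2], 0.39), ([561, -248, 6], 0.36)]
jar [([564, -117, -2], 0.64), ([455, 440, 0], 0.57)]
side [[0.96, -0.2, 0.18, 305.74], [-0.27, -0.67, 0.69, -907.03], [-0.01, -0.71, -0.7, 1035.91], [0.0, 0.0, 0.0, 1.0]] 42.784754743540496
track [([564, -120, 2], 0.67), ([430, -145, -4], 0.17)]
track_slot [([564, -154, 5], 0.56), ([570, 12, 10], 0.37)]
track_bay [([569, 12, 9], 0.57)]
keeper_tab [([611, -26, 50], 0.69), ([564, -155, 9], 0.31)]
round_1 [([563, -155, 9], 0.75), ([565, -247, 3], 0.53)]
shoe_a [([445, 28, -2], 0.84), ([564, -200, 5], 0.76), ([566, -106, 7], 0.71), ([431, -142, -2], 0.7), ([436, 263, 2], 0.49)]
tray [([607, 253, -1], 0.94), ([455, 435, 2], 0.52)]
hex_key [([362, -313, 0], 0.56)]
big_nut [([484, 138, 0], 0.45)]
screwdriver [([756, -60, 2], 0.67)]
oil_bottle [([789, 85, 2], 0.58), ([453, 432, 1], 0.24)]
wrench [([493, -371, -5], 0.71)]
jar [([454, 433, 0], 0.74)]
[252.46263659 571.75182412 231.3103451 ] [1.45306423e-06 2.06422112e-01 9.78463035e-01 1.96573445e-05] 85.33961689594372 1.4
```

View pics/top0.png

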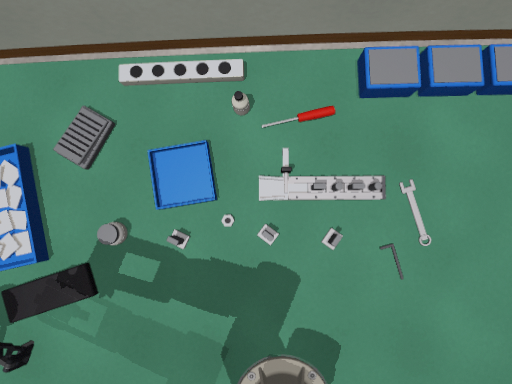

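View pics/side0.png

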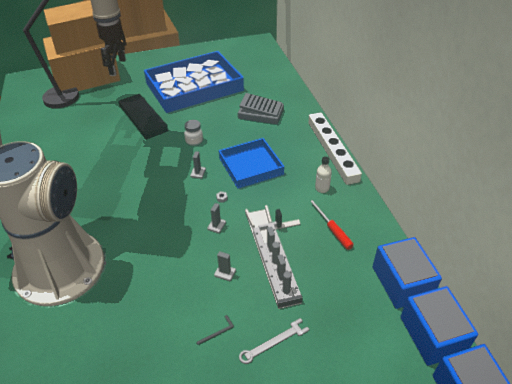

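The top picture shows the track at (260-383, 188) with its mouth to the left, holding blade, round, blade, round at columns 319, 338, 356 and 376. The keeper tab is at (286, 169), the tray at (182, 175), and the loose blade shoes are at (178, 239), (268, 233) and (333, 239). The side picture agrees. Next I'll fit the poses.

```bash
cat >> h.py <<'E'
from scipy.optimize import minimize
def box(lx,ly,z0,z1): return np.array([[a*lx/2,b*ly/2,z] for a in(1,-1) for b in(1,-1) for z in(z0,z1)])
SHOE=[box(46,38,0,10),box(30,14,10,80)]
TRACK=[box(332,62,0,25)]
def sil(d,parts,x,y,t,z=0):
    m=np.zeros((384,512),np.uint8); c,s=np.cos(t),np.sin(t)
    for P in parts:
        Q=P@np.array([[c,s,0],[-s,c,0],[0,0,1]])+[x,y,z]
        h=cv2.convexHull(proj(d,Q).astype(np.float32))
        cv2.fillConvexPoly(m,np.round(h*16).astype(np.int32),1,cv2.LINE_8,4)
    return m>0
def fit(views,parts,x,y,z=0,ts=np.radians(np.arange(0,180,15))):
    def cost(p):
        c=0
        for d,m in views:
            s=sil(d,parts,p[0],p[1],p[2],z); c+=1-(s&m).sum()/(s|m).sum()
        return c/len(views)
    best=min(([x,y,t] for t in ts),key=cost)
    r=minimize(cost,best,method='Nelder-Mead',options=dict(initial_simplex=[best,[best[0]+5,best[1],best[2]],[best[0],best[1]+5,best[2]],[best[0],best[1],best[2]+.15]],maxiter=150))
    return r.x,1-r.fun
def shoes(targets,name='shoe_a',z=0,parts=SHOE,cams=('top','side'),ts=np.radians(np.arange(0,180,15))):
    V={}
    for c in cams:
        d=eyes.read_camera(c); V[c]=(d,[r['region'] for r in outline_of(c,name)])
    for x,y in targets:
        vs=[]
        for c,(d,R) in V.items():
            u=proj(d,[x,y,30])[0]; S=sil(d,parts,x,y,ts[0],z); R=[m for m in R if (m&S).sum()>.3*S.sum()]
            if R: vs.append((d,max(R,key=lambda m:(m&S).sum()/(m|S).sum())))
        if vs:
            p,q=fit(vs,parts,x,y,z,ts); print(name,len(vs),np.round(p[:2],1),'deg',round(np.degrees(p[2])%180,1),'iou',round(q,2))
            for v in vs if len(vs)>1 else []:
                p,q=fit([v],parts,x,y,z,ts); print('   single',np.round(p[:2],1),round(np.degrees(p[2])%180,1),round(q,2))
        else: print(name,x,y,'not seen')
E
python3 - <<'E'
from h import *
shoes([(443,27),(428,-141),(436,263)])
shoes([(564,-120)],'track',0,TRACK,ts=[-np.pi/2])
for c in('top','side'):
  for n in('keeper_tab','shoe_a'):
    print(c,n,[(np.round(r['position']),round(r['conf'],2)) for r in tip_of(c,n)])
E
```

```text
shoe_a 2 [445.3  24.7] deg 52.6 iou 0.88
   single [445.9  24.5] 52.9 0.92
   single [443.6  26.4] 61.1 0.89
shoe_a 2 [ 430.7 -143.7] deg 142.8 iou 0.78
   single [ 433.7 -144.5] 137.1 0.83
   single [ 428.1 -141.6] 125.4 0.79
shoe_a 2 [437.4 265.3] deg 63.2 iou 0.82
   single [440.  263.7] 64.2 0.86
   single [436.  266.1] 71.6 0.89
track 2 [ 563.2 -118.1] deg 88.7 iou 0.63
   single [ 564.3 -118.7] 89.0 0.71
   single [ 563.2 -115.1] 89.1 0.55
top keeper_tab [(array([615., -30.,  49.]), 0.6)]
top shoe_a [(array([ 563., -202.,    6.]), 0.77), (array([445.,  24.,   1.]), 0.72), (array([608., 250.,   1.]), 0.63), (array([ 425., -139.,   -1.]), 0.61), (array([438., 263.,   1.]), 0.59), (array([ 567., -109.,    6.]), 0.49)]
side keeper_tab [(array([613., -26.,  49.]), 0.68), (array([566.,  12.,  10.]), 0.55)]
side shoe_a [(array([444.,  29.,  -0.]), 0.88), (array([437., 260.,   1.]), 0.74), (array([ 430., -147.,    0.]), 0.67), (array([ 562., -109.,    6.]), 0.45)]
```

Emit:
jog_arm:
  series:
    - {"yaw": 0.0467}
    - {"yaw": 0.0467}
    - {"yaw": 0.0467}
    - {"yaw": 0.0467}
    - {"yaw": 0.0467}
    - {"yaw": 0.0467}
    - {"yaw": 0.0467}
    - {"yaw": 0.0467}
  jaw: 1

```text
schema error: expected keys tx, ty, tz, yaw
```

Emit:
jog_arm:
  series:
    - {"tx": -0.16,"ty": 0.1}
    - {"tx": -0.16,"ty": 0.1}
    - {"tx": -0.16,"ty": 0.1}
    - {"tx": -0.16,"ty": 0.1}
    - {"tx": -0.16,"ty": 0.1}
    - {"tx": -0.16,"ty": 0.1}
    - {"tx": -0.16,"ty": 0.1}
    - {"tx": -0.16,"ty": 0.1}
    - {"tx": -0.16,"ty": 0.1}
    - {"tx": -0.16,"ty": 0.1}
    - {"tx": -0.16,"ty": 0.1}
    - {"tx": -0.16,"ty": 0.1}

```text
schema error: expected keys tx, ty, tz, yaw
```

All four keys are required in every row.

Emit:
jog_arm:
  series:
    - {"tx": 0,"ty": 0,"tz": 0,"yaw": 0.0467}
    - {"tx": 0,"ty": 0,"tz": 0,"yaw": 0.0467}
    - {"tx": 0,"ty": 0,"tz": 0,"yaw": 0.0467}
    - {"tx": 0,"ty": 0,"tz": 0,"yaw": 0.0467}
    - {"tx": 0,"ty": 0,"tz": 0,"yaw": 0.0467}
    - {"tx": 0,"ty": 0,"tz": 0,"yaw": 0.0467}
    - {"tx": 0,"ty": 0,"tz": 0,"yaw": 0.0467}
    - {"tx": 0,"ty": 0,"tz": 0,"yaw": 0.0467}
    - {"tx": 0,"ty": 0,"tz": 0,"yaw": 0}
  jaw: 1

```text
time: 2.9
tcp_pos: [252.4, 571.8, 231.3]
eef_rot: [-0.0, 0.714, 0.7, -0.0]
contact_force: [0.6, -0.8, 0.2]
finger_gap: 85.3
grip_force: 0.0
```

Emit:
jog_arm:
  series:
    - {"tx": -0.16,"ty": 0.1,"tz": 0,"yaw": 0}
    - {"tx": -0.16,"ty": 0.1,"tz": 0,"yaw": 0}
    - {"tx": -0.16,"ty": 0.1,"tz": 0,"yaw": 0}
    - {"tx": -0.16,"ty": 0.1,"tz": 0,"yaw": 0}
    - {"tx": -0.16,"ty": 0.1,"tz": 0,"yaw": 0}
    - {"tx": -0.16,"ty": 0.1,"tz": 0,"yaw": 0}
    - {"tx": -0.16,"ty": 0.1,"tz": 0,"yaw": 0}
    - {"tx": -0.16,"ty": 0.1,"tz": 0,"yaw": 0}
    - {"tx": -0.16,"ty": 0.1,"tz": 0,"yaw": 0}
    - {"tx": -0.16,"ty": 0.1,"tz": 0,"yaw": 0}
    - {"tx": -0.16,"ty": 0.1,"tz": 0,"yaw": 0}
    - {"tx": 0,"ty": 0,"tz": 0,"yaw": 0}

```text
time: 4.1
tcp_pos: [521.7, 122.4, 231.5]
eef_rot: [0.001, 0.713, 0.701, 0.0]
contact_force: [0.3, 0.9, -0.3]
finger_gap: 85.7
grip_force: 0.0
```

Emit:
jog_arm:
  series:
    - {"tx": -0.1486,"ty": 0.0943,"tz": 0,"yaw": 0}
    - {"tx": -0.1486,"ty": 0.0943,"tz": 0,"yaw": 0}
    - {"tx": -0.1486,"ty": 0.0943,"tz": 0,"yaw": 0}
    - {"tx": -0.1486,"ty": 0.0943,"tz": 0,"yaw": 0}
    - {"tx": 0,"ty": 0,"tz": 0.157,"yaw": 0}
    - {"tx": 0,"ty": 0,"tz": 0.157,"yaw": 0}
    - {"tx": 0,"ty": 0,"tz": 0.157,"yaw": 0}
    - {"tx": 0,"ty": 0,"tz": 0.157,"yaw": 0}
    - {"tx": 0,"ty": 0,"tz": 0.157,"yaw": 0}
    - {"tx": 0,"ty": 0,"tz": 0,"yaw": 0}

```text
time: 5.1
tcp_pos: [606.5, -22.9, 30.2]
eef_rot: [-0.003, 0.712, 0.702, -0.003]
contact_force: [-0.0, 0.4, -0.0]
finger_gap: 85.3
grip_force: 0.0
```

Emit:
jog_arm:
  series:
    - {"tx": 0,"ty": 0,"tz": 0,"yaw": 0}
    - {"tx": 0,"ty": 0,"tz": 0,"yaw": 0}
    - {"tx": 0,"ty": 0,"tz": 0,"yaw": 0}
    - {"tx": 0,"ty": 0,"tz": 0,"yaw": 0}
    - {"tx": 0,"ty": 0,"tz": 0,"yaw": 0}
    - {"tx": 0,"ty": 0,"tz": 0,"yaw": 0}
    - {"tx": 0,"ty": 0,"tz": 0,"yaw": 0}
    - {"tx": 0,"ty": 0,"tz": 0,"yaw": 0}
  jaw: 0

```text
time: 5.9
tcp_pos: [611.5, -23.7, 36.3]
eef_rot: [0.001, 0.714, 0.7, 0.001]
contact_force: [-1.0, 0.0, 5.8]
finger_gap: 11.1
grip_force: 60.9
```

Emit:
jog_arm:
  series:
    - {"tx": 0,"ty": 0.025,"tz": 0,"yaw": 0}
    - {"tx": 0,"ty": 0.025,"tz": 0,"yaw": 0}
    - {"tx": 0,"ty": 0.025,"tz": 0,"yaw": 0}
    - {"tx": 0,"ty": 0.025,"tz": 0,"yaw": 0}
    - {"tx": 0,"ty": 0.025,"tz": 0,"yaw": 0}
    - {"tx": 0,"ty": 0.025,"tz": 0,"yaw": 0}
    - {"tx": 0,"ty": 0,"tz": 0,"yaw": 0}
    - {"tx": 0,"ty": 0,"tz": 0,"yaw": 0}
    - {"tx": 0,"ty": 0,"tz": 0,"yaw": 0}

```text
time: 6.8
tcp_pos: [649.2, -24.5, 36.3]
eef_rot: [0.001, 0.714, 0.7, 0.001]
contact_force: [-1.4, -0.8, 6.2]
finger_gap: 11.0
grip_force: 60.9
```

Emit:
jog_arm:
  series:
    - {"tx": 0,"ty": 0.012,"tz": 0,"yaw": 0}
    - {"tx": 0,"ty": 0.012,"tz": 0,"yaw": 0}
    - {"tx": 0,"ty": 0.0,"tz": 0,"yaw": 0}
    - {"tx": 0,"ty": 0,"tz": 0,"yaw": 0}

```text
time: 7.2
tcp_pos: [649.5, -24.5, 36.0]
eef_rot: [-0.003, 0.714, 0.7, -0.003]
contact_force: [-20.7, 0.4, 23.9]
finger_gap: 10.4
grip_force: 63.4
```

Emit:
jog_arm:
  series:
    - {"tx": 0,"ty": 0,"tz": 0,"yaw": 0}
    - {"tx": 0,"ty": 0,"tz": 0,"yaw": 0}
    - {"tx": 0,"ty": 0,"tz": 0,"yaw": 0}
    - {"tx": 0,"ty": 0,"tz": 0,"yaw": 0}
    - {"tx": 0,"ty": 0,"tz": -0.14,"yaw": 0}
    - {"tx": 0,"ty": 0,"tz": -0.14,"yaw": 0}
    - {"tx": 0,"ty": 0,"tz": -0.14,"yaw": 0}
    - {"tx": 0,"ty": 0,"tz": 0,"yaw": 0}
  jaw: 1

```text
time: 8.0
tcp_pos: [657.6, -24.6, 145.3]
eef_rot: [0.003, 0.714, 0.7, 0.003]
contact_force: [0.5, -0.3, 0.8]
finger_gap: 85.1
grip_force: 0.0
```

```bash
python3 - <<'E'
from h import *
for c in('top','side'):
  d=snap(c,c+'1')
  for n in('keeper_tab','track_slot','track_bay','round_1','shoe_a'):
    print(c,n,[(np.round(r['position']),round(r['conf'],2)) for r in tip_of(c,n)])
E
```

```text
top keeper_tab []
top track_slot []
top track_bay [(array([565.,  11.,   6.]), 0.93)]
top round_1 [(array([ 563., -250.,    6.]), 0.44)]
top shoe_a [(array([439., 264.,  -0.]), 0.72), (array([ 561., -201.,    9.]), 0.41)]
side keeper_tab [(array([649., -27.,  52.]), 0.54)]
side track_slot [(array([ 562., -154.,    5.]), 0.59), (array([ 562., -156.,    9.]), 0.16)]
side track_bay [(array([569.,  13.,   8.]), 0.78)]
side round_1 [(array([ 563., -247.,    1.]), 0.59), (array([ 565., -155.,    5.]), 0.43)]
side shoe_a [(array([ 431., -142.,   -1.]), 0.96), (array([438., 263.,   4.]), 0.79), (array([ 567., -205.,    6.]), 0.59), (array([ 564., -109.,    8.]), 0.55), (array([439.,  30.,  -0.]), 0.51), (array([ 563., -116.,   -0.]), 0.35), (array([607., 254.,   0.]), 0.22)]
```

Emit:
jog_arm:
  series:
    - {"tx": -0.1137,"ty": -0.1213,"tz": 0,"yaw": 0}
    - {"tx": -0.1137,"ty": -0.1213,"tz": 0,"yaw": 0}
    - {"tx": -0.1137,"ty": -0.1213,"tz": 0,"yaw": 0}
    - {"tx": 0,"ty": 0,"tz": 0.1,"yaw": 0}
    - {"tx": 0,"ty": 0,"tz": 0.1,"yaw": 0}
    - {"tx": 0,"ty": 0,"tz": 0.1,"yaw": 0}
    - {"tx": 0,"ty": 0,"tz": 0.1,"yaw": 0}
    - {"tx": 0,"ty": 0,"tz": 0,"yaw": 0}
    - {"tx": 0,"ty": 0,"tz": 0,"yaw": 0}

```text
time: 9.5
tcp_pos: [561.5, -108.0, 40.1]
eef_rot: [-0.0, 0.714, 0.7, -0.0]
contact_force: [0.4, 1.2, 0.4]
finger_gap: 84.9
grip_force: 0.0
```

Emit:
jog_arm:
  series:
    - {"tx": 0,"ty": 0,"tz": 0,"yaw": 0}
    - {"tx": 0,"ty": 0,"tz": 0,"yaw": 0}
    - {"tx": 0,"ty": 0,"tz": 0,"yaw": 0}
    - {"tx": 0,"ty": 0,"tz": 0,"yaw": 0}
    - {"tx": 0,"ty": 0,"tz": 0,"yaw": 0}
    - {"tx": 0,"ty": 0,"tz": 0,"yaw": 0}
    - {"tx": 0,"ty": 0,"tz": 0,"yaw": 0}
    - {"tx": 0,"ty": 0,"tz": 0,"yaw": 0}
  jaw: 0

```text
time: 10.3
tcp_pos: [561.7, -108.0, 40.0]
eef_rot: [0.0, 0.714, 0.7, 0.0]
contact_force: [0.8, -0.4, -1.5]
finger_gap: 13.4
grip_force: 60.6
```

Emit:
jog_arm:
  series:
    - {"tx": 0.06,"ty": 0,"tz": 0,"yaw": 0}
    - {"tx": 0.08,"ty": 0,"tz": 0,"yaw": 0}
    - {"tx": 0.08,"ty": 0,"tz": 0,"yaw": 0}
    - {"tx": 0.08,"ty": 0,"tz": 0,"yaw": 0}
    - {"tx": 0.08,"ty": 0,"tz": 0,"yaw": 0}
    - {"tx": 0.06,"ty": 0,"tz": 0,"yaw": 0}
    - {"tx": 0.04,"ty": 0,"tz": 0,"yaw": 0}
    - {"tx": 0,"ty": 0,"tz": 0,"yaw": 0}
    - {"tx": 0,"ty": 0,"tz": 0,"yaw": 0}

```text
time: 11.2
tcp_pos: [563.5, 11.9, 39.9]
eef_rot: [-0.0, 0.713, 0.701, -0.0]
contact_force: [0.4, -0.4, -1.6]
finger_gap: 13.5
grip_force: 60.5
```

Emit:
jog_arm:
  series:
    - {"tx": 0,"ty": 0,"tz": -0.1,"yaw": 0}
    - {"tx": 0,"ty": 0,"tz": -0.1,"yaw": 0}
    - {"tx": 0.1,"ty": 0,"tz": 0,"yaw": 0}
    - {"tx": 0.13,"ty": 0,"tz": 0,"yaw": 0}
    - {"tx": 0.13,"ty": 0,"tz": 0,"yaw": 0}
    - {"tx": 0.13,"ty": 0,"tz": 0,"yaw": 0}
    - {"tx": 0,"ty": 0,"tz": 0.1,"yaw": 0}
    - {"tx": 0,"ty": 0,"tz": 0.08,"yaw": 0}
    - {"tx": 0,"ty": 0,"tz": 0.04,"yaw": 0}
    - {"tx": 0,"ty": 0,"tz": 0,"yaw": 0}
    - {"tx": 0,"ty": 0,"tz": 0,"yaw": 0}

```text
time: 12.3
tcp_pos: [569.3, 130.2, 37.6]
eef_rot: [0.003, 0.713, 0.701, 0.0]
contact_force: [2.7, -24.8, 22.6]
finger_gap: 13.2
grip_force: 58.2
```

Emit:
jog_arm:
  series:
    - {"tx": 0,"ty": 0,"tz": 0,"yaw": 0}
    - {"tx": 0,"ty": 0,"tz": 0,"yaw": 0}
    - {"tx": 0,"ty": 0,"tz": 0,"yaw": 0}
    - {"tx": 0,"ty": 0,"tz": 0,"yaw": 0}
    - {"tx": 0,"ty": 0,"tz": 0,"yaw": 0}
    - {"tx": 0,"ty": 0,"tz": -0.15,"yaw": 0}
    - {"tx": 0,"ty": 0,"tz": -0.15,"yaw": 0}
    - {"tx": 0,"ty": 0,"tz": -0.1,"yaw": 0}
    - {"tx": 0,"ty": 0,"tz": 0,"yaw": 0}
  jaw: 1

```text
time: 13.2
tcp_pos: [568.4, 135.2, 138.7]
eef_rot: [0.002, 0.714, 0.701, 0.003]
contact_force: [-0.0, 0.5, 0.2]
finger_gap: 85.2
grip_force: 0.0
```

```bash
python3 - <<'E'
from h import *
for c in('side',):
  d=snap(c,c+'2'); cv2.imwrite('pics/s2c.png',cv2.resize(cv2.imread('pics/side2.png')[100:320,150:350],None,fx=2.7,fy=2.7))
  for n in('round_1','shoe_a'):
    print(c,n,[(np.round(r['position']),round(r['conf'],2)) for r in tip_of(c,n)])
E
```

```text
side round_1 [(array([ 561., -247.,    1.]), 0.76), (array([ 567., -154.,   12.]), 0.69)]
side shoe_a [(array([ 429., -142.,   -1.]), 0.91), (array([ 564., -203.,    4.]), 0.77), (array([434., 261.,   1.]), 0.74), (array([448.,  28.,  -4.]), 0.66), (array([569., 142.,  15.]), 0.44)]
```

View pics/s2c.png

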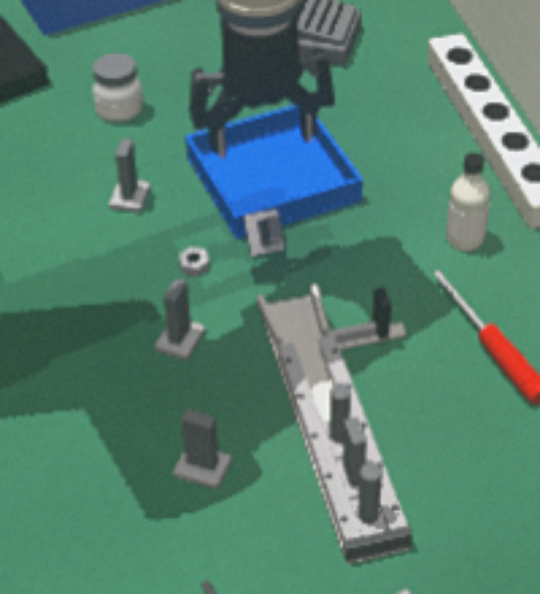

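The crop shows the taken-out blade shoe at (265, 232) tipped over beside the tray, so it didn't stand when released. The three remaining posts are in the track at (340, 410), (355, 450) and (370, 490). I'll zoom in on the tipped shoe.

```bash
python3 - <<'E'
from h import *
d=snap('top','top2')
a=cv2.imread('pics/top2.png')
u=proj(d,[568,140,10])[0].astype(int); s=cv2.imread('pics/side2.png')
c1=cv2.resize(a[u[1]-35:u[1]+35,u[0]-35:u[0]+35],(390,390),interpolation=2)
c2=cv2.resize(s[165:215,225:275],(390,390),interpolation=2)
cv2.imwrite('pics/c2.png',np.hstack([c1,c2])); print(u)
E
```

```text
[223 189]
```

View pics/c2.png

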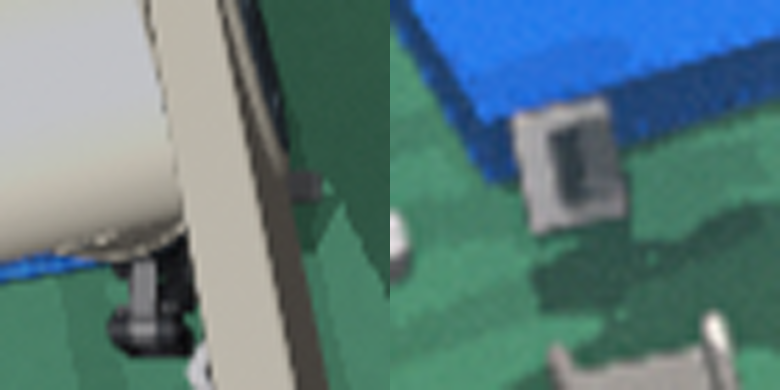

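The crops show the shoe lying with its foot against the tray wall and its blade pointing towards -y, near Y≈95. It can be re-gripped across the blade and pivoted up on its foot edge: the low mass rights it once the tilt is under about 60°. I'll move the arm aside and measure.

Emit:
jog_arm:
  series:
    - {"tx": -0.15,"ty": 0,"tz": -0.08,"yaw": 0}
    - {"tx": -0.2,"ty": 0,"tz": 0,"yaw": 0}
    - {"tx": -0.2,"ty": 0,"tz": 0,"yaw": 0}
    - {"tx": -0.2,"ty": 0,"tz": 0,"yaw": 0}
    - {"tx": -0.2,"ty": 0,"tz": 0,"yaw": 0}
    - {"tx": 0,"ty": 0,"tz": 0,"yaw": 0}

```text
time: 14.0
tcp_pos: [560.7, -108.1, 153.6]
eef_rot: [-0.0, 0.715, 0.699, -0.001]
contact_force: [0.1, 0.4, -0.1]
finger_gap: 85.2
grip_force: 0.0
```

```bash
python3 - <<'E'
from h import *
print(bot.observe()['tcp_pos'])
V={}
for c in('top','side'):
    d=snap(c,c+'3'); u=proj(d,[568,135,15])[0]
    R=[r['region'] for r in outline_of(c,'shoe_a')]
    R=[(np.hypot(*(np.argwhere(m).mean(0)[::-1]-u)),m.sum()) for m in R]; print(c,u,[(round(a),b) for a,b in R])
    i=u.astype(int); im=cv2.imread(f'pics/{c}3.png')[i[1]-25:i[1]+25,i[0]-30:i[0]+20]
    V[c]=cv2.resize(im,(400,400),interpolation=2)
    print(i)
cv2.imwrite('pics/c3.png',np.hstack([V['top'],V['side']]))
E
```

```text
[ 560.70582071 -108.13668929  153.61714481]
top [225.06648018 189.05002885] [(2, np.int64(318)), (68, np.int64(271)), (119, np.int64(157)), (62, np.int64(277))]
[225 189]
side [248.2752045  188.96116792] [(82, np.int64(408)), (45, np.int64(319)), (85, np.int64(205)), (56, np.int64(266)), (103, np.int64(280)), (66, np.int64(1898))]
[248 188]
```

View pics/c3.png

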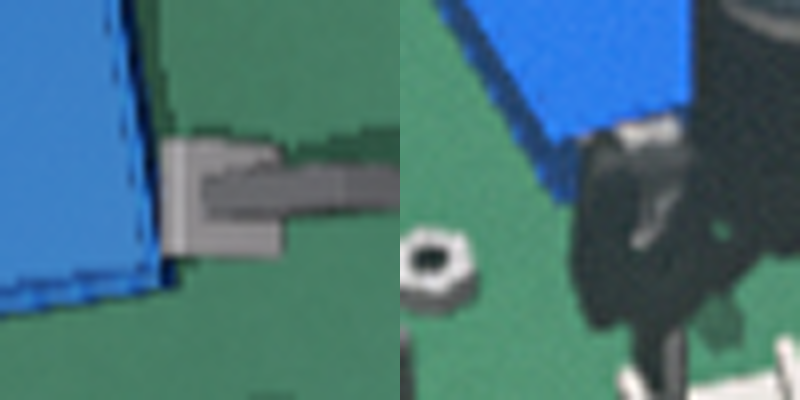

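The left half is the top view: the foot at (160-280, 200) is about 31 mm long in projection, so the shoe leans at about 45° on the tray wall with its blade towards -y. Pulling it away from the wall should let it stand up. I'll work out the blade position.

```bash
python3 - <<'E'
from h import *
d=eyes.read_camera('top')
U=lambda c,r:(195+c/8,164+r/8)
print(ray(d,U(160,197),35),ray(d,U(285,197),5), ray(d,U(285,197),15))
R=[r['region'] for r in outline_of('top','shoe_a')]
u=U(200,200)
m=min(R,key=lambda m:np.hypot(*(np.argwhere(m).mean(0)[::-1]-u)))
q=np.argwhere(m); e=q[q[:,1]>=q[:,1].max()-1].mean(0)[::-1]; print(e,ray(d,e,65),ray(d,e,50))
def TP(th,parts=SHOE):
    c,s=np.cos(th),np.sin(th)  # own x -> world y; tilt blade to -y
    o=[]
    for P in parts:
        X,Y,Z=P.T; x=X+23; o.append(np.c_[-Y, x*c-Z*s, x*s+Z*c])
    return o
best=max(((lambda s:(s&m).sum()/(s|m).sum())(sil(d,TP(th),x,y,t)),x,y,np.degrees(th),t) for th in np.radians(range(20,81,6)) for x in range(560,582,3) for y in range(90,150,3) for t in(-.08,-.03,.02))
print(best)
th=np.radians(best[3]); 
for L in(45,60,70): print('axis',L,best[2]+23*np.cos(th)-L*np.sin(th),23*np.sin(th)+L*np.cos(th))
E
```

```text
[568.46171563 159.14962078  35.        ] [569.42084758 121.11774013   5.        ] [568.73029074 120.14072005  15.        ]
[243.5 187.5] [567.24185424  82.52946861  65.        ] [568.30717284  83.5038044   50.        ]
(np.float64(0.8108108108108109), 569, 123, np.float64(38.0), -0.03)
axis 45 113.41948094329999 49.62069784479263
axis 60 104.18455881341512 61.44085914889345
axis 70 98.02794406015853 69.32096668496068
```

Emit:
jog_arm:
  series:
    - {"tx": 0.17,"ty": 0.002,"tz": 0,"yaw": 0}
    - {"tx": 0.17,"ty": 0.002,"tz": 0,"yaw": 0}
    - {"tx": 0.17,"ty": 0.002,"tz": 0,"yaw": 0}
    - {"tx": 0.17,"ty": 0.002,"tz": 0,"yaw": 0}
    - {"tx": 0.17,"ty": 0.002,"tz": 0,"yaw": 0}
    - {"tx": 0,"ty": 0,"tz": 0.115,"yaw": 0}
    - {"tx": 0,"ty": 0,"tz": 0.115,"yaw": 0}
    - {"tx": 0,"ty": 0,"tz": 0.115,"yaw": 0}
    - {"tx": 0,"ty": 0,"tz": 0.115,"yaw": 0}
    - {"tx": 0,"ty": 0,"tz": 0,"yaw": 0}
    - {"tx": 0,"ty": 0,"tz": 0,"yaw": 0}

```text
time: 15.4
tcp_pos: [567.7, 110.3, 40.1]
eef_rot: [-0.0, 0.713, 0.701, -0.0]
contact_force: [0.2, 0.1, 0.2]
finger_gap: 85.2
grip_force: 0.0
```

Emit:
jog_arm:
  series:
    - {"tx": 0,"ty": 0,"tz": 0,"yaw": 0}
    - {"tx": 0,"ty": 0,"tz": 0,"yaw": 0}
    - {"tx": 0,"ty": 0,"tz": 0,"yaw": 0}
    - {"tx": 0,"ty": 0,"tz": 0,"yaw": 0}
    - {"tx": 0,"ty": 0,"tz": 0,"yaw": 0}
    - {"tx": 0,"ty": 0,"tz": 0,"yaw": 0}
    - {"tx": 0,"ty": 0,"tz": 0,"yaw": 0}
  jaw: 0

```text
time: 16.1
tcp_pos: [568.6, 109.4, 40.5]
eef_rot: [0.0, 0.714, 0.7, 0.0]
contact_force: [-0.6, -0.6, 5.2]
finger_gap: 13.3
grip_force: 59.9
```

Emit:
jog_arm:
  series:
    - {"tx": -0.03,"ty": 0,"tz": 0,"yaw": 0}
    - {"tx": -0.03,"ty": 0,"tz": 0,"yaw": 0}
    - {"tx": -0.03,"ty": 0,"tz": 0,"yaw": 0}
    - {"tx": -0.03,"ty": 0,"tz": 0,"yaw": 0}
    - {"tx": -0.02,"ty": 0,"tz": 0,"yaw": 0}
    - {"tx": 0,"ty": 0,"tz": 0,"yaw": 0}
    - {"tx": 0,"ty": 0,"tz": 0,"yaw": 0}

```text
time: 16.8
tcp_pos: [567.9, 73.3, 40.4]
eef_rot: [0.0, 0.714, 0.7, 0.0]
contact_force: [-0.8, -1.9, 7.5]
finger_gap: 13.2
grip_force: 60.3
```

Emit:
jog_arm:
  series:
    - {"tx": 0,"ty": 0,"tz": 0,"yaw": 0}
    - {"tx": 0,"ty": 0,"tz": 0,"yaw": 0}
    - {"tx": 0,"ty": 0,"tz": 0,"yaw": 0}
    - {"tx": 0,"ty": 0,"tz": 0,"yaw": 0}
    - {"tx": 0,"ty": 0,"tz": 0,"yaw": 0}
    - {"tx": 0,"ty": 0,"tz": -0.15,"yaw": 0}
    - {"tx": 0,"ty": 0,"tz": -0.15,"yaw": 0}
    - {"tx": 0,"ty": 0,"tz": -0.1,"yaw": 0}
    - {"tx": -0.15,"ty": 0,"tz": 0,"yaw": 0}
    - {"tx": -0.15,"ty": 0,"tz": 0,"yaw": 0}
    - {"tx": -0.15,"ty": 0,"tz": 0,"yaw": 0}
    - {"tx": -0.15,"ty": 0,"tz": 0,"yaw": 0}
  jaw: 1

```text
time: 18.0
tcp_pos: [564.5, -76.8, 140.2]
eef_rot: [0.0, 0.713, 0.701, 0.0]
contact_force: [0.9, -0.3, 0.2]
finger_gap: 85.6
grip_force: 0.0
```

```bash
python3 - <<'E'
from h import *
print(bot.observe()['tcp_pos'])
for c in('top','side'):
    d=eyes.read_camera(c); print([(np.round(r['position']),round(r['conf'],2)) for r in tip_of(c,'shoe_a')])
shoes([(568,95)])
E
```

```text
[564.52664749 -76.79129515 140.19154363]
[(array([436., 266.,   2.]), 0.84), (array([ 424., -139.,   -2.]), 0.79), (array([443.,  25.,   3.]), 0.5)]
[(array([ 429., -146.,    1.]), 0.96), (array([439., 259.,  -0.]), 0.64), (array([445.,  27.,  -1.]), 0.59), (array([566., 115.,  -0.]), 0.5)]
shoe_a 1 [568.6 113.8] deg 72.5 iou 0.75
```

Emit:
jog_arm:
  series:
    - {"tx": -0.155,"ty": -0.003,"tz": 0,"yaw": 0}
    - {"tx": -0.155,"ty": -0.003,"tz": 0,"yaw": 0}
    - {"tx": 0,"ty": 0,"tz": 0.1,"yaw": 0}
    - {"tx": 0,"ty": 0,"tz": 0.1,"yaw": 0}
    - {"tx": 0,"ty": 0,"tz": 0.1,"yaw": 0}
    - {"tx": 0,"ty": 0,"tz": 0.1,"yaw": 0}
    - {"tx": 0,"ty": 0,"tz": 0,"yaw": 0}
    - {"tx": 0,"ty": 0,"tz": 0,"yaw": 0}

```text
time: 19.2
tcp_pos: [561.8, -152.3, 40.1]
eef_rot: [-0.0, 0.713, 0.701, -0.0]
contact_force: [0.6, -0.6, 0.2]
finger_gap: 85.7
grip_force: 0.0
```

Emit:
jog_arm:
  series:
    - {"tx": 0,"ty": 0,"tz": 0,"yaw": 0}
    - {"tx": 0,"ty": 0,"tz": 0,"yaw": 0}
    - {"tx": 0,"ty": 0,"tz": 0,"yaw": 0}
    - {"tx": 0,"ty": 0,"tz": 0,"yaw": 0}
    - {"tx": 0,"ty": 0,"tz": 0,"yaw": 0}
    - {"tx": 0,"ty": 0,"tz": 0,"yaw": 0}
    - {"tx": 0,"ty": 0,"tz": 0,"yaw": 0}
  jaw: 0

```text
time: 19.9
tcp_pos: [562.1, -153.2, 40.5]
eef_rot: [0.0, 0.714, 0.7, 0.0]
contact_force: [-0.4, 0.1, 5.4]
finger_gap: 18.6
grip_force: 58.2
```

Emit:
jog_arm:
  series:
    - {"tx": 0.04,"ty": 0,"tz": 0,"yaw": 0}
    - {"tx": 0.08,"ty": 0,"tz": 0,"yaw": 0}
    - {"tx": 0.08,"ty": 0,"tz": 0,"yaw": 0}
    - {"tx": 0.08,"ty": 0,"tz": 0,"yaw": 0}
    - {"tx": 0.08,"ty": 0,"tz": 0,"yaw": 0}
    - {"tx": 0.08,"ty": 0,"tz": 0,"yaw": 0}
    - {"tx": 0.08,"ty": 0,"tz": 0,"yaw": 0}
    - {"tx": 0.08,"ty": 0,"tz": 0,"yaw": 0}
    - {"tx": 0.04,"ty": 0,"tz": 0,"yaw": 0}
    - {"tx": 0.02,"ty": 0,"tz": 0,"yaw": 0}
    - {"tx": 0,"ty": 0,"tz": 0,"yaw": 0}

```text
time: 21.0
tcp_pos: [565.4, 13.0, 40.5]
eef_rot: [0.0, 0.713, 0.701, 0.0]
contact_force: [1.2, 1.7, 6.0]
finger_gap: 18.4
grip_force: 58.8
```

Emit:
jog_arm:
  series:
    - {"tx": 0,"ty": 0,"tz": -0.06,"yaw": 0}
    - {"tx": 0,"ty": 0,"tz": -0.1,"yaw": 0}
    - {"tx": 0,"ty": 0,"tz": -0.12,"yaw": 0}
    - {"tx": 0,"ty": 0,"tz": -0.08,"yaw": 0}
    - {"tx": 0,"ty": 0,"tz": -0.04,"yaw": 0}

```text
time: 21.5
tcp_pos: [565.4, 12.1, 142.4]
eef_rot: [0.001, 0.714, 0.7, 0.001]
contact_force: [-0.7, 0.3, -1.4]
finger_gap: 18.5
grip_force: 58.5
```

Emit:
jog_arm:
  series:
    - {"tx": 0.06,"ty": 0.0144,"tz": 0,"yaw": 0}
    - {"tx": 0.1,"ty": 0.0144,"tz": 0,"yaw": 0}
    - {"tx": 0.14,"ty": 0.0144,"tz": 0,"yaw": 0}
    - {"tx": 0.16,"ty": 0.0144,"tz": 0,"yaw": 0}
    - {"tx": 0.16,"ty": 0.0144,"tz": 0,"yaw": 0}
    - {"tx": 0.16,"ty": 0.0144,"tz": 0,"yaw": 0}
    - {"tx": 0.14,"ty": 0.0144,"tz": 0,"yaw": 0}
    - {"tx": 0.1,"ty": 0.0144,"tz": 0,"yaw": 0}
    - {"tx": 0.06,"ty": 0.0144,"tz": 0,"yaw": 0}
    - {"tx": 0.012,"ty": 0.0144,"tz": 0,"yaw": 0}
    - {"tx": 0,"ty": 0,"tz": 0,"yaw": 0}
    - {"tx": 0,"ty": 0,"tz": 0,"yaw": 0}

```text
time: 22.7
tcp_pos: [605.7, 283.0, 139.6]
eef_rot: [-0.0, 0.714, 0.7, -0.001]
contact_force: [-0.5, 1.3, -1.9]
finger_gap: 19.0
grip_force: 58.5
```

```bash
python3 - <<'E'
from h import *
d=snap('side','side4'); i=proj(d,[605,285,110])[0].astype(int); print(i)
cv2.imwrite('pics/c4.png',cv2.resize(cv2.imread('pics/side4.png')[70:220,170:320],(500,500),interpolation=2))
print([(np.round(r['position']),round(r['conf'],2)) for r in tip_of('side','round_1')])
E
```

```text
[246 132]
[(array([606., 280., 108.]), 0.68), (array([ 564., -248.,    7.]), 0.52)]
```

View pics/c4.png

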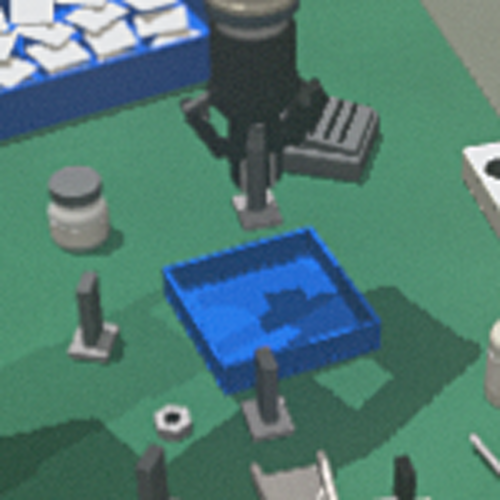

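The round shoe hangs upright at (258, 210) above the tray, and the blade shoe stands at (268, 410). I'll lower it.

Emit:
jog_arm:
  series:
    - {"tx": 0,"ty": 0,"tz": 0.06,"yaw": 0}
    - {"tx": 0,"ty": 0,"tz": 0.1,"yaw": 0}
    - {"tx": 0,"ty": 0,"tz": 0.1,"yaw": 0}
    - {"tx": 0,"ty": 0,"tz": 0.08,"yaw": 0}
    - {"tx": 0,"ty": 0,"tz": 0.04,"yaw": 0}
    - {"tx": 0,"ty": 0,"tz": 0.014,"yaw": 0}
    - {"tx": 0,"ty": 0,"tz": 0,"yaw": 0}
    - {"tx": 0,"ty": 0,"tz": 0,"yaw": 0}

```text
time: 23.6
tcp_pos: [606.6, 284.4, 42.5]
eef_rot: [0.0, 0.714, 0.7, 0.001]
contact_force: [-0.1, 0.4, -1.8]
finger_gap: 18.6
grip_force: 58.5
```

Emit:
jog_arm:
  series:
    - {"tx": 0,"ty": 0,"tz": 0,"yaw": 0}
    - {"tx": 0,"ty": 0,"tz": 0,"yaw": 0}
    - {"tx": 0,"ty": 0,"tz": 0,"yaw": 0}
    - {"tx": 0,"ty": 0,"tz": 0,"yaw": 0}
    - {"tx": 0,"ty": 0,"tz": 0,"yaw": 0}
    - {"tx": 0,"ty": 0,"tz": -0.12,"yaw": 0}
    - {"tx": 0,"ty": 0,"tz": -0.16,"yaw": 0}
    - {"tx": 0,"ty": 0,"tz": -0.12,"yaw": 0}
    - {"tx": 0,"ty": 0,"tz": 0,"yaw": 0}
  jaw: 1

```text
time: 24.5
tcp_pos: [608.6, 285.4, 146.5]
eef_rot: [0.001, 0.714, 0.7, 0.004]
contact_force: [-0.3, 0.8, -0.1]
finger_gap: 85.6
grip_force: 0.0
```

Emit:
jog_arm:
  series:
    - {"tx": -0.1775,"ty": -0.0135,"tz": 0,"yaw": 0}
    - {"tx": -0.1775,"ty": -0.0135,"tz": 0,"yaw": 0}
    - {"tx": -0.1775,"ty": -0.0135,"tz": 0,"yaw": 0}
    - {"tx": -0.1775,"ty": -0.0135,"tz": 0,"yaw": 0}
    - {"tx": -0.1775,"ty": -0.0135,"tz": 0,"yaw": 0}
    - {"tx": -0.1775,"ty": -0.0135,"tz": 0,"yaw": 0}
    - {"tx": -0.1775,"ty": -0.0135,"tz": 0,"yaw": 0}
    - {"tx": -0.1775,"ty": -0.0135,"tz": 0,"yaw": 0}
    - {"tx": -0.1775,"ty": -0.0135,"tz": 0,"yaw": 0}
    - {"tx": -0.1775,"ty": -0.0135,"tz": 0,"yaw": 0}
    - {"tx": -0.1775,"ty": -0.0135,"tz": 0,"yaw": 0}
    - {"tx": 0,"ty": 0,"tz": 0,"yaw": 0}

```text
time: 25.7
tcp_pos: [558.8, -207.7, 140.9]
eef_rot: [0.0, 0.715, 0.699, -0.001]
contact_force: [1.5, 0.3, -0.4]
finger_gap: 85.2
grip_force: 0.0
```

```bash
python3 - <<'E'
from h import *
print(bot.observe()['tcp_pos'])
for c in('top','side'):
    d=snap(c,c+'5'); print([(np.round(r['position']),round(r['conf'],2)) for r in tip_of(c,'shoe_a')+tip_of(c,'round_1')])
E
```

```text
[ 558.83738822 -207.69286789  140.87691331]
[(array([442.,  26.,  -0.]), 0.8), (array([ 422., -140.,    2.]), 0.79), (array([ 563., -202.,    7.]), 0.75), (array([435., 264.,  -1.]), 0.67), (array([652., -28.,  50.]), 0.6), (array([570., 115.,  -0.]), 0.59), (array([792.,  91.,  -1.]), 0.48), (array([563.,  11.,   8.]), 0.21), (array([607., 286.,   6.]), 0.77), (array([ 560., -250.,    2.]), 0.59)]
[(array([444.,  27.,  -2.]), 0.79), (array([569., 113.,   0.]), 0.76), (array([ 431., -146.,    1.]), 0.75), (array([ 565., -202.,    6.]), 0.64), (array([ 566., -120.,    2.]), 0.54), (array([ 566., -248.,    3.]), 0.82), (array([607., 286.,   9.]), 0.43)]
```

Emit:
jog_arm:
  series:
    - {"tx": 0.023,"ty": 0.008,"tz": 0,"yaw": 0}
    - {"tx": 0,"ty": 0,"tz": 0.1,"yaw": 0}
    - {"tx": 0,"ty": 0,"tz": 0.1,"yaw": 0}
    - {"tx": 0,"ty": 0,"tz": 0.1,"yaw": 0}
    - {"tx": 0,"ty": 0,"tz": 0.1,"yaw": 0}
    - {"tx": 0,"ty": 0,"tz": 0,"yaw": 0}
    - {"tx": 0,"ty": 0,"tz": 0,"yaw": 0}

```text
time: 26.7
tcp_pos: [561.9, -196.6, 41.7]
eef_rot: [-0.0, 0.713, 0.701, -0.0]
contact_force: [-0.0, -0.0, -0.4]
finger_gap: 85.5
grip_force: 0.0
```

Emit:
jog_arm:
  series:
    - {"tx": 0,"ty": 0,"tz": 0,"yaw": 0}
    - {"tx": 0,"ty": 0,"tz": 0,"yaw": 0}
    - {"tx": 0,"ty": 0,"tz": 0,"yaw": 0}
    - {"tx": 0,"ty": 0,"tz": 0,"yaw": 0}
    - {"tx": 0,"ty": 0,"tz": 0,"yaw": 0}
    - {"tx": 0,"ty": 0,"tz": 0,"yaw": 0}
    - {"tx": 0,"ty": 0,"tz": 0,"yaw": 0}
  jaw: 0

```text
time: 27.4
tcp_pos: [562.1, -197.6, 42.0]
eef_rot: [0.0, 0.714, 0.7, 0.0]
contact_force: [-1.0, 0.5, 5.6]
finger_gap: 13.5
grip_force: 59.2
```

Emit:
jog_arm:
  series:
    - {"tx": 0.04,"ty": 0,"tz": 0,"yaw": 0}
    - {"tx": 0.1,"ty": 0,"tz": 0,"yaw": 0}
    - {"tx": 0.1,"ty": 0,"tz": 0,"yaw": 0}
    - {"tx": 0.1,"ty": 0,"tz": 0,"yaw": 0}
    - {"tx": 0.1,"ty": 0,"tz": 0,"yaw": 0}
    - {"tx": 0.1,"ty": 0,"tz": 0,"yaw": 0}
    - {"tx": 0.1,"ty": 0,"tz": 0,"yaw": 0}
    - {"tx": 0.1,"ty": 0,"tz": 0,"yaw": 0}
    - {"tx": 0.08,"ty": 0,"tz": 0,"yaw": 0}
    - {"tx": 0.04,"ty": 0,"tz": 0,"yaw": 0}
    - {"tx": 0,"ty": 0,"tz": 0,"yaw": 0}
    - {"tx": 0,"ty": 0,"tz": 0,"yaw": 0}

```text
time: 28.6
tcp_pos: [566.3, 19.1, 42.0]
eef_rot: [0.0, 0.714, 0.701, 0.001]
contact_force: [-0.1, 3.0, 4.0]
finger_gap: 13.4
grip_force: 59.6
```

Emit:
jog_arm:
  series:
    - {"tx": 0,"ty": 0,"tz": -0.05,"yaw": 0}
    - {"tx": 0,"ty": 0,"tz": -0.08,"yaw": 0}
    - {"tx": 0,"ty": 0,"tz": -0.07,"yaw": 0}
    - {"tx": 0,"ty": 0,"tz": -0.04,"yaw": 0}
    - {"tx": 0.029,"ty": 0.031,"tz": 0,"yaw": 0}
    - {"tx": 0.058,"ty": 0.062,"tz": 0,"yaw": 0}
    - {"tx": 0.073,"ty": 0.077,"tz": 0,"yaw": 0}
    - {"tx": 0.058,"ty": 0.062,"tz": 0,"yaw": 0}
    - {"tx": 0.044,"ty": 0.046,"tz": 0,"yaw": 0}
    - {"tx": 0.029,"ty": 0.031,"tz": 0,"yaw": 0}
    - {"tx": 0,"ty": 0,"tz": 0,"yaw": 0}
    - {"tx": 0,"ty": 0,"tz": 0,"yaw": 0}

```text
time: 29.8
tcp_pos: [643.7, 88.7, 100.8]
eef_rot: [-0.0, 0.714, 0.701, -0.001]
contact_force: [-1.1, -0.0, -2.7]
finger_gap: 13.5
grip_force: 58.9
```

Emit:
jog_arm:
  series:
    - {"tx": 0,"ty": 0,"tz": 0.05,"yaw": 0}
    - {"tx": 0,"ty": 0,"tz": 0.07,"yaw": 0}
    - {"tx": 0,"ty": 0,"tz": 0.07,"yaw": 0}
    - {"tx": 0,"ty": 0,"tz": 0.05,"yaw": 0}
    - {"tx": 0,"ty": 0,"tz": 0.02,"yaw": 0}
    - {"tx": 0,"ty": 0,"tz": 0,"yaw": 0}
    - {"tx": 0,"ty": 0,"tz": 0,"yaw": 0}

```text
time: 30.5
tcp_pos: [644.5, 88.7, 36.6]
eef_rot: [0.0, 0.714, 0.7, 0.0]
contact_force: [-0.3, 1.0, -1.9]
finger_gap: 13.4
grip_force: 58.7
```

Emit:
jog_arm:
  series:
    - {"tx": 0,"ty": 0,"tz": 0,"yaw": 0}
    - {"tx": 0,"ty": 0,"tz": 0,"yaw": 0}
    - {"tx": 0,"ty": 0,"tz": 0,"yaw": 0}
    - {"tx": 0,"ty": 0,"tz": 0,"yaw": 0}
    - {"tx": 0,"ty": 0,"tz": 0,"yaw": 0}
    - {"tx": 0,"ty": 0,"tz": -0.12,"yaw": 0}
    - {"tx": 0,"ty": 0,"tz": -0.16,"yaw": 0}
    - {"tx": 0,"ty": 0,"tz": -0.12,"yaw": 0}
  jaw: 1

```text
time: 31.3
tcp_pos: [644.8, 88.9, 138.4]
eef_rot: [0.0, 0.714, 0.7, 0.0]
contact_force: [-0.2, -0.8, -0.4]
finger_gap: 85.6
grip_force: 0.0
```

Emit:
jog_arm:
  series:
    - {"tx": -0.169,"ty": -0.0388,"tz": 0,"yaw": 0}
    - {"tx": -0.169,"ty": -0.0388,"tz": 0,"yaw": 0}
    - {"tx": -0.169,"ty": -0.0388,"tz": 0,"yaw": 0}
    - {"tx": -0.169,"ty": -0.0388,"tz": 0,"yaw": 0}
    - {"tx": -0.169,"ty": -0.0388,"tz": 0,"yaw": 0}
    - {"tx": -0.169,"ty": -0.0388,"tz": 0,"yaw": 0}
    - {"tx": -0.169,"ty": -0.0388,"tz": 0,"yaw": 0}
    - {"tx": -0.169,"ty": -0.0388,"tz": 0,"yaw": 0}
    - {"tx": 0,"ty": 0,"tz": 0,"yaw": 0}
    - {"tx": 0,"ty": 0,"tz": 0,"yaw": 0}

```text
time: 32.3
tcp_pos: [560.2, -248.4, 136.5]
eef_rot: [-0.0, 0.714, 0.7, 0.0]
contact_force: [0.2, 0.0, -0.8]
finger_gap: 85.5
grip_force: 0.0
```

```bash
python3 - <<'E'
from h import *
for c in('top','side'):
    d=snap(c,c+'6'); print([(np.round(r['position']),round(r['conf'],2)) for r in tip_of(c,'shoe_a')+tip_of(c,'round_1')])
E
```

```text
[(array([ 424., -139.,   -2.]), 0.82), (array([435., 267.,  -0.]), 0.82), (array([571., 114.,  -1.]), 0.81), (array([644.,  86.,   2.]), 0.67), (array([443.,  26.,   2.]), 0.5), (array([ 561., -250.,    7.]), 0.55), (array([603., 288.,   7.]), 0.52)]
[(array([ 431., -144.,   -2.]), 0.9), (array([789.,  83.,  -0.]), 0.73), (array([568., 115.,  -1.]), 0.57), (array([435., 261.,   2.]), 0.54), (array([444.,  28.,   2.]), 0.54), (array([ 565., -154.,    2.]), 0.73), (array([ 566., -249.,    2.]), 0.57)]
```

Emit:
jog_arm:
  series:
    - {"tx": 0,"ty": 0,"tz": 0.1,"yaw": 0}
    - {"tx": 0,"ty": 0,"tz": 0.1,"yaw": 0}
    - {"tx": 0,"ty": 0,"tz": 0.1,"yaw": 0}
    - {"tx": 0,"ty": 0,"tz": 0.084,"yaw": 0}
    - {"tx": 0,"ty": 0,"tz": 0,"yaw": 0}
    - {"tx": 0,"ty": 0,"tz": 0,"yaw": 0}

```text
time: 33.2
tcp_pos: [560.7, -247.1, 40.7]
eef_rot: [-0.0, 0.713, 0.701, -0.0]
contact_force: [0.8, 0.5, 0.1]
finger_gap: 85.5
grip_force: 0.0
```

Emit:
jog_arm:
  series:
    - {"tx": 0,"ty": 0,"tz": 0,"yaw": 0}
    - {"tx": 0,"ty": 0,"tz": 0,"yaw": 0}
    - {"tx": 0,"ty": 0,"tz": 0,"yaw": 0}
    - {"tx": 0,"ty": 0,"tz": 0,"yaw": 0}
    - {"tx": 0,"ty": 0,"tz": 0,"yaw": 0}
    - {"tx": 0,"ty": 0,"tz": 0,"yaw": 0}
    - {"tx": 0,"ty": 0,"tz": 0,"yaw": 0}
  jaw: 0

```text
time: 33.9
tcp_pos: [560.9, -247.8, 41.1]
eef_rot: [0.0, 0.714, 0.7, 0.0]
contact_force: [-0.4, 1.1, 4.9]
finger_gap: 18.6
grip_force: 58.3
```

Emit:
jog_arm:
  series:
    - {"tx": 0.04,"ty": 0,"tz": 0,"yaw": 0}
    - {"tx": 0.1,"ty": 0,"tz": 0,"yaw": 0}
    - {"tx": 0.1,"ty": 0,"tz": 0,"yaw": 0}
    - {"tx": 0.1,"ty": 0,"tz": 0,"yaw": 0}
    - {"tx": 0.1,"ty": 0,"tz": 0,"yaw": 0}
    - {"tx": 0.1,"ty": 0,"tz": 0,"yaw": 0}
    - {"tx": 0.1,"ty": 0,"tz": 0,"yaw": 0}
    - {"tx": 0.1,"ty": 0,"tz": 0,"yaw": 0}
    - {"tx": 0.1,"ty": 0,"tz": 0,"yaw": 0}
    - {"tx": 0.1,"ty": 0,"tz": 0,"yaw": 0}
    - {"tx": 0.07,"ty": 0,"tz": 0,"yaw": 0}
    - {"tx": 0.03,"ty": 0,"tz": 0,"yaw": 0}

```text
time: 35.1
tcp_pos: [565.9, 13.6, 41.1]
eef_rot: [0.001, 0.713, 0.701, 0.0]
contact_force: [0.2, -4.6, 6.3]
finger_gap: 18.1
grip_force: 59.4
```

Emit:
jog_arm:
  series:
    - {"tx": 0,"ty": 0,"tz": -0.06,"yaw": 0}
    - {"tx": 0,"ty": 0,"tz": -0.1,"yaw": 0}
    - {"tx": 0,"ty": 0,"tz": -0.12,"yaw": 0}
    - {"tx": 0,"ty": 0,"tz": -0.08,"yaw": 0}
    - {"tx": 0,"ty": 0,"tz": -0.04,"yaw": 0}

```text
time: 35.6
tcp_pos: [565.8, 12.2, 142.8]
eef_rot: [0.001, 0.714, 0.7, 0.001]
contact_force: [-0.0, 0.2, -2.7]
finger_gap: 18.7
grip_force: 58.8
```

Emit:
jog_arm:
  series:
    - {"tx": 0.06,"ty": 0.0163,"tz": 0,"yaw": 0}
    - {"tx": 0.1,"ty": 0.0163,"tz": 0,"yaw": 0}
    - {"tx": 0.13,"ty": 0.0163,"tz": 0,"yaw": 0}
    - {"tx": 0.14,"ty": 0.0163,"tz": 0,"yaw": 0}
    - {"tx": 0.13,"ty": 0.0163,"tz": 0,"yaw": 0}
    - {"tx": 0.11,"ty": 0.0163,"tz": 0,"yaw": 0}
    - {"tx": 0.08,"ty": 0.0163,"tz": 0,"yaw": 0}
    - {"tx": 0.05,"ty": 0.0163,"tz": 0,"yaw": 0}
    - {"tx": 0.018,"ty": 0.0163,"tz": 0,"yaw": 0}
    - {"tx": 0,"ty": 0,"tz": 0,"yaw": 0}
    - {"tx": 0,"ty": 0,"tz": 0,"yaw": 0}

```text
time: 36.7
tcp_pos: [605.8, 215.1, 140.3]
eef_rot: [-0.0, 0.714, 0.7, -0.0]
contact_force: [-0.5, 0.4, -2.5]
finger_gap: 18.2
grip_force: 58.9
```

Emit:
jog_arm:
  series:
    - {"tx": 0,"ty": 0,"tz": 0.06,"yaw": 0}
    - {"tx": 0,"ty": 0,"tz": 0.1,"yaw": 0}
    - {"tx": 0,"ty": 0,"tz": 0.1,"yaw": 0}
    - {"tx": 0,"ty": 0,"tz": 0.08,"yaw": 0}
    - {"tx": 0,"ty": 0,"tz": 0.04,"yaw": 0}
    - {"tx": 0,"ty": 0,"tz": 0.014,"yaw": 0}
    - {"tx": 0,"ty": 0,"tz": 0,"yaw": 0}
    - {"tx": 0,"ty": 0,"tz": 0,"yaw": 0}

```text
time: 37.5
tcp_pos: [606.6, 216.2, 42.9]
eef_rot: [0.0, 0.714, 0.7, 0.001]
contact_force: [1.4, 0.5, -1.9]
finger_gap: 18.6
grip_force: 58.9
```

Emit:
jog_arm:
  series:
    - {"tx": 0,"ty": 0,"tz": 0,"yaw": 0}
    - {"tx": 0,"ty": 0,"tz": 0,"yaw": 0}
    - {"tx": 0,"ty": 0,"tz": 0,"yaw": 0}
    - {"tx": 0,"ty": 0,"tz": 0,"yaw": 0}
    - {"tx": 0,"ty": 0,"tz": 0,"yaw": 0}
    - {"tx": 0,"ty": 0,"tz": -0.12,"yaw": 0}
    - {"tx": 0,"ty": 0,"tz": -0.16,"yaw": 0}
    - {"tx": 0,"ty": 0,"tz": -0.12,"yaw": 0}
    - {"tx": 0,"ty": 0,"tz": 0,"yaw": 0}
  jaw: 1

```text
time: 38.4
tcp_pos: [608.6, 217.1, 146.9]
eef_rot: [0.002, 0.714, 0.7, 0.003]
contact_force: [1.0, -1.0, 0.1]
finger_gap: 85.2
grip_force: 0.0
```

Emit:
jog_arm:
  series:
    - {"tx": -0.137,"ty": -0.0473,"tz": 0,"yaw": 0}
    - {"tx": -0.137,"ty": -0.0473,"tz": 0,"yaw": 0}
    - {"tx": -0.137,"ty": -0.0473,"tz": 0,"yaw": 0}
    - {"tx": -0.1,"ty": 0,"tz": 0,"yaw": 0}
    - {"tx": -0.14,"ty": 0,"tz": 0,"yaw": 0}
    - {"tx": -0.16,"ty": 0,"tz": 0,"yaw": 0}
    - {"tx": 0,"ty": 0,"tz": 0,"yaw": 0}

```text
time: 39.1
tcp_pos: [565.9, 10.4, 141.3]
eef_rot: [-0.0, 0.715, 0.699, -0.001]
contact_force: [0.1, 0.1, -0.4]
finger_gap: 85.2
grip_force: 0.0
```

```bash
python3 - <<'E'
from h import *
for c in('top','side'):
    d=snap(c,c+'7'); print([(np.round(r['position']),round(r['conf'],2)) for r in tip_of(c,'round_1')])
shoes([(569,114),(644,88)])
E
```

```text
[(array([603., 287.,   7.]), 0.61), (array([605., 214.,   4.]), 0.56)]
[(array([609., 217.,   5.]), 0.55)]
shoe_a 1 [566.5 120.7] deg 81.6 iou 0.75
shoe_a 1 [643.3  86.3] deg 87.0 iou 0.86
```

View pics/top7.png

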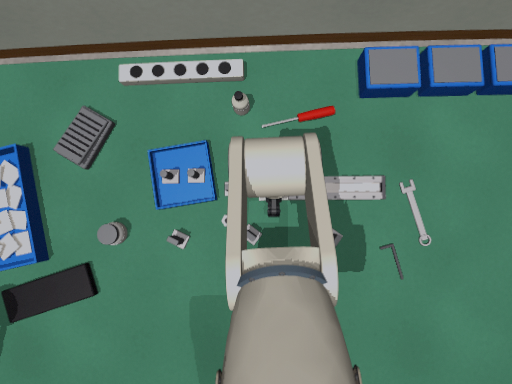

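The top view shows both round shoes upright in the tray, at (169, 177) and (196, 176). The bench shoe that was at (268, 233) has been knocked to about (252, 233), so I'll re-measure it later. Next I'll take the blade shoe at (569, 115).

Emit:
jog_arm:
  series:
    - {"tx": 0.14,"ty": 0.004,"tz": 0,"yaw": 0}
    - {"tx": 0.14,"ty": 0,"tz": 0,"yaw": 0}
    - {"tx": 0.139,"ty": 0,"tz": 0,"yaw": 0}
    - {"tx": 0,"ty": 0,"tz": 0.105,"yaw": 0}
    - {"tx": 0,"ty": 0,"tz": 0.105,"yaw": 0}
    - {"tx": 0,"ty": 0,"tz": 0.105,"yaw": 0}
    - {"tx": 0,"ty": 0,"tz": 0.105,"yaw": 0}
    - {"tx": 0,"ty": 0,"tz": 0,"yaw": 0}
    - {"tx": 0,"ty": 0,"tz": 0,"yaw": 0}

```text
time: 40.4
tcp_pos: [569.4, 119.2, 37.1]
eef_rot: [-0.0, 0.713, 0.701, -0.0]
contact_force: [0.4, -0.4, 0.0]
finger_gap: 85.2
grip_force: 0.0
```

Emit:
jog_arm:
  series:
    - {"tx": 0,"ty": 0,"tz": 0,"yaw": 0}
    - {"tx": 0,"ty": 0,"tz": 0,"yaw": 0}
    - {"tx": 0,"ty": 0,"tz": 0,"yaw": 0}
    - {"tx": 0,"ty": 0,"tz": 0,"yaw": 0}
    - {"tx": 0,"ty": 0,"tz": 0,"yaw": 0}
    - {"tx": 0,"ty": 0,"tz": 0,"yaw": 0}
    - {"tx": 0,"ty": 0,"tz": 0,"yaw": 0}
  jaw: 0

```text
time: 41.1
tcp_pos: [569.6, 118.7, 37.3]
eef_rot: [0.0, 0.714, 0.7, 0.0]
contact_force: [-2.1, -0.1, 4.8]
finger_gap: 13.4
grip_force: 62.4
```

Emit:
jog_arm:
  series:
    - {"tx": 0,"ty": 0,"tz": -0.05,"yaw": 0}
    - {"tx": 0,"ty": 0,"tz": -0.08,"yaw": 0}
    - {"tx": 0,"ty": 0,"tz": -0.03,"yaw": 0}
    - {"tx": -0.04,"ty": -0.0064,"tz": 0,"yaw": 0}
    - {"tx": -0.08,"ty": 0,"tz": 0,"yaw": 0}
    - {"tx": -0.1,"ty": 0,"tz": 0,"yaw": 0}
    - {"tx": -0.09,"ty": 0,"tz": 0,"yaw": 0}
    - {"tx": -0.07,"ty": 0,"tz": 0,"yaw": 0}
    - {"tx": -0.04,"ty": 0,"tz": 0,"yaw": 0}
    - {"tx": 0,"ty": 0,"tz": 0,"yaw": 0}
    - {"tx": 0,"ty": 0,"tz": 0,"yaw": 0}

```text
time: 42.2
tcp_pos: [565.8, 13.9, 76.8]
eef_rot: [-0.0, 0.714, 0.7, -0.0]
contact_force: [0.1, 0.9, -2.0]
finger_gap: 13.2
grip_force: 61.5
```

Emit:
jog_arm:
  series:
    - {"tx": 0,"ty": 0,"tz": 0.04,"yaw": 0}
    - {"tx": 0,"ty": 0,"tz": 0.04,"yaw": 0}
    - {"tx": 0,"ty": 0,"tz": 0.03,"yaw": 0}
    - {"tx": 0,"ty": 0,"tz": 0.02,"yaw": 0}
    - {"tx": 0,"ty": 0,"tz": 0,"yaw": 0}
    - {"tx": 0,"ty": 0,"tz": 0,"yaw": 0}

```text
time: 42.8
tcp_pos: [566.0, 13.9, 44.2]
eef_rot: [-0.0, 0.714, 0.701, -0.0]
contact_force: [0.2, 0.1, -1.4]
finger_gap: 13.3
grip_force: 61.6
```

Emit:
jog_arm:
  series:
    - {"tx": -0.04,"ty": 0,"tz": 0,"yaw": 0}
    - {"tx": -0.06,"ty": 0,"tz": 0,"yaw": 0}
    - {"tx": -0.06,"ty": 0,"tz": 0,"yaw": 0}
    - {"tx": -0.06,"ty": 0,"tz": 0,"yaw": 0}
    - {"tx": 0,"ty": 0,"tz": 0,"yaw": 0}

```text
time: 43.3
tcp_pos: [564.9, -43.7, 44.6]
eef_rot: [0.0, 0.714, 0.7, -0.0]
contact_force: [-0.2, -1.0, -2.3]
finger_gap: 13.3
grip_force: 61.6
```

Emit:
jog_arm:
  series:
    - {"tx": -0.06,"ty": 0,"tz": 0,"yaw": 0}
    - {"tx": -0.08,"ty": 0,"tz": 0,"yaw": 0}
    - {"tx": -0.08,"ty": 0,"tz": 0,"yaw": 0}
    - {"tx": -0.08,"ty": 0,"tz": 0,"yaw": 0}
    - {"tx": -0.08,"ty": 0,"tz": 0,"yaw": 0}
    - {"tx": -0.08,"ty": 0,"tz": 0,"yaw": 0}
    - {"tx": -0.08,"ty": 0,"tz": 0,"yaw": 0}
    - {"tx": -0.08,"ty": 0,"tz": 0,"yaw": 0}
    - {"tx": -0.08,"ty": 0,"tz": 0,"yaw": 0}
    - {"tx": -0.04,"ty": 0,"tz": 0,"yaw": 0}
    - {"tx": 0,"ty": 0,"tz": 0,"yaw": 0}

```text
time: 44.4
tcp_pos: [561.4, -227.5, 44.5]
eef_rot: [0.0, 0.714, 0.7, 0.0]
contact_force: [-1.1, -0.5, -2.4]
finger_gap: 13.3
grip_force: 61.6
```

Emit:
jog_arm:
  series:
    - {"tx": -0.012,"ty": 0,"tz": 0,"yaw": 0}
    - {"tx": -0.012,"ty": 0,"tz": 0,"yaw": 0}
    - {"tx": -0.012,"ty": 0,"tz": 0,"yaw": 0}
    - {"tx": -0.012,"ty": 0,"tz": 0,"yaw": 0}
    - {"tx": -0.012,"ty": 0,"tz": 0,"yaw": 0}
    - {"tx": 0,"ty": 0,"tz": 0,"yaw": 0}
    - {"tx": 0,"ty": 0,"tz": 0,"yaw": 0}

```text
time: 45.1
tcp_pos: [561.2, -241.2, 44.5]
eef_rot: [-0.0, 0.714, 0.7, 0.0]
contact_force: [0.4, -0.5, -1.2]
finger_gap: 13.2
grip_force: 61.6
```

Emit:
jog_arm:
  series:
    - {"tx": -0.01,"ty": 0,"tz": 0,"yaw": 0}
    - {"tx": -0.01,"ty": 0,"tz": 0,"yaw": 0}
    - {"tx": -0.01,"ty": 0,"tz": 0,"yaw": 0}
    - {"tx": -0.01,"ty": 0,"tz": 0,"yaw": 0}
    - {"tx": 0,"ty": 0,"tz": 0,"yaw": 0}
    - {"tx": 0,"ty": 0,"tz": 0,"yaw": 0}

```text
time: 45.7
tcp_pos: [561.1, -249.8, 44.6]
eef_rot: [-0.001, 0.714, 0.7, 0.001]
contact_force: [0.8, 8.2, 1.8]
finger_gap: 13.3
grip_force: 62.0
```

Emit:
jog_arm:
  series:
    - {"tx": 0,"ty": 0,"tz": 0,"yaw": 0}
    - {"tx": 0,"ty": 0,"tz": 0,"yaw": 0}
    - {"tx": 0,"ty": 0,"tz": 0,"yaw": 0}
    - {"tx": 0,"ty": 0,"tz": 0,"yaw": 0}
    - {"tx": 0,"ty": 0,"tz": 0,"yaw": 0}
    - {"tx": 0,"ty": 0,"tz": -0.12,"yaw": 0}
    - {"tx": 0,"ty": 0,"tz": -0.16,"yaw": 0}
    - {"tx": 0,"ty": 0,"tz": -0.12,"yaw": 0}
  jaw: 1

```text
time: 46.5
tcp_pos: [561.4, -251.4, 146.4]
eef_rot: [0.0, 0.714, 0.7, 0.0]
contact_force: [-0.1, 0.3, 0.7]
finger_gap: 85.1
grip_force: 0.0
```

Emit:
jog_arm:
  series:
    - {"tx": 0.1685,"ty": 0.038,"tz": 0,"yaw": 0}
    - {"tx": 0.1685,"ty": 0.038,"tz": 0,"yaw": 0}
    - {"tx": 0.1685,"ty": 0.038,"tz": 0,"yaw": 0}
    - {"tx": 0.1685,"ty": 0.038,"tz": 0,"yaw": 0}
    - {"tx": 0.1685,"ty": 0.038,"tz": 0,"yaw": 0}
    - {"tx": 0.1685,"ty": 0.038,"tz": 0,"yaw": 0}
    - {"tx": 0.1685,"ty": 0.038,"tz": 0,"yaw": 0}
    - {"tx": 0.1685,"ty": 0.038,"tz": 0,"yaw": 0}
    - {"tx": 0,"ty": 0,"tz": 0,"yaw": 0}

```text
time: 47.4
tcp_pos: [644.4, 89.1, 144.6]
eef_rot: [-0.0, 0.712, 0.702, 0.001]
contact_force: [0.7, -0.5, 0.6]
finger_gap: 85.7
grip_force: 0.0
```

Emit:
jog_arm:
  series:
    - {"tx": 0,"ty": 0,"tz": 0.105,"yaw": 0}
    - {"tx": 0,"ty": 0,"tz": 0.105,"yaw": 0}
    - {"tx": 0,"ty": 0,"tz": 0.105,"yaw": 0}
    - {"tx": 0,"ty": 0,"tz": 0.105,"yaw": 0}
    - {"tx": 0,"ty": 0,"tz": 0,"yaw": 0}
    - {"tx": 0,"ty": 0,"tz": 0,"yaw": 0}

```text
time: 48.0
tcp_pos: [643.2, 83.8, 39.6]
eef_rot: [-0.0, 0.714, 0.7, -0.0]
contact_force: [0.9, 1.1, 1.4]
finger_gap: 85.7
grip_force: 0.0
```

Emit:
jog_arm:
  series:
    - {"tx": 0,"ty": 0,"tz": 0,"yaw": 0}
    - {"tx": 0,"ty": 0,"tz": 0,"yaw": 0}
    - {"tx": 0,"ty": 0,"tz": 0,"yaw": 0}
    - {"tx": 0,"ty": 0,"tz": 0,"yaw": 0}
    - {"tx": 0,"ty": 0,"tz": 0,"yaw": 0}
    - {"tx": 0,"ty": 0,"tz": 0,"yaw": 0}
    - {"tx": 0,"ty": 0,"tz": 0,"yaw": 0}
  jaw: 0

```text
time: 48.7
tcp_pos: [643.6, 84.4, 39.9]
eef_rot: [0.0, 0.714, 0.7, 0.0]
contact_force: [0.0, -0.2, 4.4]
finger_gap: 13.3
grip_force: 62.6
```

Emit:
jog_arm:
  series:
    - {"tx": 0,"ty": 0,"tz": -0.05,"yaw": 0}
    - {"tx": 0,"ty": 0,"tz": -0.08,"yaw": 0}
    - {"tx": 0,"ty": 0,"tz": -0.03,"yaw": 0}
    - {"tx": -0.029,"ty": -0.0305,"tz": 0,"yaw": 0}
    - {"tx": -0.058,"ty": -0.061,"tz": 0,"yaw": 0}
    - {"tx": -0.073,"ty": -0.076,"tz": 0,"yaw": 0}
    - {"tx": -0.058,"ty": -0.061,"tz": 0,"yaw": 0}
    - {"tx": -0.044,"ty": -0.046,"tz": 0,"yaw": 0}
    - {"tx": -0.03,"ty": -0.0305,"tz": 0,"yaw": 0}
    - {"tx": 0,"ty": 0,"tz": 0,"yaw": 0}
    - {"tx": 0,"ty": 0,"tz": 0,"yaw": 0}

```text
time: 49.8
tcp_pos: [566.4, 12.9, 79.7]
eef_rot: [0.0, 0.714, 0.7, 0.0]
contact_force: [0.6, 0.1, -1.4]
finger_gap: 13.2
grip_force: 61.6
```

Emit:
jog_arm:
  series:
    - {"tx": 0,"ty": 0,"tz": 0.04,"yaw": 0}
    - {"tx": 0,"ty": 0,"tz": 0.04,"yaw": 0}
    - {"tx": 0,"ty": 0,"tz": 0.03,"yaw": 0}
    - {"tx": 0,"ty": 0,"tz": 0.018,"yaw": 0}
    - {"tx": 0,"ty": 0,"tz": 0,"yaw": 0}
    - {"tx": 0,"ty": 0,"tz": 0,"yaw": 0}

```text
time: 50.4
tcp_pos: [565.7, 12.9, 47.4]
eef_rot: [-0.0, 0.714, 0.701, -0.0]
contact_force: [0.2, -0.7, -1.6]
finger_gap: 13.3
grip_force: 61.7
```

Emit:
jog_arm:
  series:
    - {"tx": -0.04,"ty": 0,"tz": 0,"yaw": 0}
    - {"tx": -0.06,"ty": 0,"tz": 0,"yaw": 0}
    - {"tx": -0.06,"ty": 0,"tz": 0,"yaw": 0}
    - {"tx": -0.08,"ty": 0,"tz": 0,"yaw": 0}
    - {"tx": -0.08,"ty": 0,"tz": 0,"yaw": 0}
    - {"tx": -0.08,"ty": 0,"tz": 0,"yaw": 0}
    - {"tx": -0.08,"ty": 0,"tz": 0,"yaw": 0}
    - {"tx": -0.08,"ty": 0,"tz": 0,"yaw": 0}
    - {"tx": -0.08,"ty": 0,"tz": 0,"yaw": 0}
    - {"tx": -0.08,"ty": 0,"tz": 0,"yaw": 0}
    - {"tx": -0.08,"ty": 0,"tz": 0,"yaw": 0}
    - {"tx": 0,"ty": 0,"tz": 0,"yaw": 0}

```text
time: 51.6
tcp_pos: [561.8, -190.6, 47.8]
eef_rot: [0.001, 0.715, 0.699, -0.0]
contact_force: [0.2, 0.7, -1.0]
finger_gap: 13.7
grip_force: 61.7
```

Emit:
jog_arm:
  series:
    - {"tx": -0.012,"ty": 0,"tz": 0,"yaw": 0}
    - {"tx": -0.012,"ty": 0,"tz": 0,"yaw": 0}
    - {"tx": -0.012,"ty": 0,"tz": 0,"yaw": 0}
    - {"tx": -0.012,"ty": 0,"tz": 0,"yaw": 0}
    - {"tx": -0.012,"ty": 0,"tz": 0,"yaw": 0}
    - {"tx": -0.012,"ty": 0,"tz": 0,"yaw": 0}
    - {"tx": 0,"ty": 0,"tz": 0,"yaw": 0}
    - {"tx": 0,"ty": 0,"tz": 0,"yaw": 0}

```text
time: 52.4
tcp_pos: [561.6, -205.2, 47.5]
eef_rot: [-0.0, 0.714, 0.7, -0.0]
contact_force: [-0.4, 0.5, -3.1]
finger_gap: 13.3
grip_force: 61.7
```

Emit:
jog_arm:
  series:
    - {"tx": -0.01,"ty": 0,"tz": 0,"yaw": 0}
    - {"tx": -0.01,"ty": 0,"tz": 0,"yaw": 0}
    - {"tx": 0,"ty": 0,"tz": 0,"yaw": 0}
    - {"tx": 0,"ty": 0,"tz": 0,"yaw": 0}

```text
time: 52.8
tcp_pos: [561.7, -208.4, 47.8]
eef_rot: [-0.001, 0.714, 0.7, 0.001]
contact_force: [0.9, 11.2, 2.7]
finger_gap: 13.4
grip_force: 62.3
```

Emit:
jog_arm:
  series:
    - {"tx": 0,"ty": 0,"tz": 0,"yaw": 0}
    - {"tx": 0,"ty": 0,"tz": 0,"yaw": 0}
    - {"tx": 0,"ty": 0,"tz": 0,"yaw": 0}
    - {"tx": 0,"ty": 0,"tz": 0,"yaw": 0}
    - {"tx": 0,"ty": 0,"tz": 0,"yaw": 0}
    - {"tx": 0,"ty": 0,"tz": -0.12,"yaw": 0}
    - {"tx": 0,"ty": 0,"tz": -0.16,"yaw": 0}
    - {"tx": 0,"ty": 0,"tz": -0.12,"yaw": 0}
    - {"tx": 0,"ty": 0,"tz": 0,"yaw": 0}
  jaw: 1

```text
time: 53.7
tcp_pos: [564.2, -211.3, 152.1]
eef_rot: [0.003, 0.714, 0.7, 0.002]
contact_force: [0.1, -0.1, 0.8]
finger_gap: 85.2
grip_force: 0.0
```

```bash
python3 - <<'E'
from h import *
for c in('top','side'):
    d=snap(c,c+'8'); print([(np.round(r['position']),round(r['conf'],2)) for r in tip_of(c,'shoe_a')])
shoes([(437,68),(430,-144),(437,264)])
shoes([(437,68),(430,-144),(437,264)])
E
```

```text
[(array([444.,  71.,   1.]), 0.77), (array([ 565., -116.,   -2.]), 0.75), (array([ 561., -206.,    8.]), 0.7), (array([ 562., -253.,    6.]), 0.53), (array([ 424., -141.,    1.]), 0.53), (array([439., 264.,   2.]), 0.52)]
[(array([ 430., -142.,   -1.]), 0.82), (array([ 561., -254.,    6.]), 0.64), (array([ 566., -202.,    3.]), 0.61), (array([435., 260.,   2.]), 0.55), (array([443.,  73.,  -5.]), 0.51), (array([ 566., -119.,   -2.]), 0.41)]
shoe_a 2 [445.4  70.6] deg 52.1 iou 0.87
   single [445.6  70.6] 51.6 0.95
   single [445.4  74.4] 41.9 0.79
shoe_a 2 [ 429.7 -142.7] deg 140.3 iou 0.82
   single [ 431.5 -144.2] 142.9 0.9
   single [ 427.2 -143.2] 164.4 0.82
shoe_a 2 [438.1 264.6] deg 70.0 iou 0.78
   single [439.8 262.7] 62.2 0.87
   single [436.1 270.7] 77.3 0.79
shoe_a 2 [444.1  69.3] deg 54.5 iou 0.8
   single [447.5  71.7] 43.8 0.79
   single [442.   71.6] 48.7 0.84
shoe_a 2 [ 428.9 -143.7] deg 144.3 iou 0.82
   single [ 431.6 -144.1] 143.8 0.88
   single [ 427.6 -139.6] 135.4 0.82
shoe_a 2 [437.5 265.4] deg 63.1 iou 0.84
   single [439.8 262.7] 62.2 0.89
   single [435.4 266.5] 70.7 0.89
```

Emit:
jog_arm:
  series:
    - {"tx": 0.0654,"ty": -0.133,"tz": 0,"yaw": 0}
    - {"tx": 0.0654,"ty": -0.133,"tz": 0,"yaw": 0}
    - {"tx": 0.0654,"ty": -0.133,"tz": 0,"yaw": 0}
    - {"tx": 0.0654,"ty": -0.133,"tz": 0,"yaw": 0}
    - {"tx": 0,"ty": 0,"tz": 0,"yaw": -0.0429}
    - {"tx": 0,"ty": 0,"tz": 0,"yaw": -0.0429}
    - {"tx": 0,"ty": 0,"tz": 0,"yaw": -0.0429}
    - {"tx": 0,"ty": 0,"tz": 0,"yaw": -0.0429}
    - {"tx": 0,"ty": 0,"tz": 0,"yaw": -0.0429}
    - {"tx": 0,"ty": 0,"tz": 0,"yaw": -0.0429}
    - {"tx": 0,"ty": 0,"tz": 0,"yaw": -0.0429}
    - {"tx": 0,"ty": 0,"tz": 0,"yaw": 0}

```text
time: 55.5
tcp_pos: [429.9, -142.3, 147.6]
eef_rot: [0.0, 0.317, 0.949, -0.0]
contact_force: [-0.4, 0.4, 0.5]
finger_gap: 85.5
grip_force: 0.0
```

Emit:
jog_arm:
  series:
    - {"tx": 0,"ty": 0,"tz": 0,"yaw": 0}
    - {"tx": 0,"ty": 0,"tz": 0,"yaw": 0}

```text
time: 55.7
tcp_pos: [429.8, -142.3, 147.5]
eef_rot: [0.0, 0.319, 0.948, 0.0]
contact_force: [-0.5, 0.7, 0.7]
finger_gap: 85.2
grip_force: 0.0
```

Emit:
jog_arm:
  series:
    - {"tx": 0,"ty": 0,"tz": 0.12,"yaw": 0}
    - {"tx": 0,"ty": 0,"tz": 0.12,"yaw": 0}
    - {"tx": 0,"ty": 0,"tz": 0.12,"yaw": 0}
    - {"tx": 0,"ty": 0,"tz": 0.072,"yaw": 0}
    - {"tx": 0,"ty": 0,"tz": 0,"yaw": 0}
    - {"tx": 0,"ty": 0,"tz": 0,"yaw": 0}

```text
time: 56.3
tcp_pos: [429.9, -142.3, 39.7]
eef_rot: [-0.0, 0.318, 0.948, -0.0]
contact_force: [0.1, -0.5, 0.6]
finger_gap: 85.4
grip_force: 0.0
```

Emit:
jog_arm:
  series:
    - {"tx": 0,"ty": 0,"tz": 0,"yaw": 0}
    - {"tx": 0,"ty": 0,"tz": 0,"yaw": 0}
    - {"tx": 0,"ty": 0,"tz": 0,"yaw": 0}
    - {"tx": 0,"ty": 0,"tz": 0,"yaw": 0}
    - {"tx": 0,"ty": 0,"tz": 0,"yaw": 0}
    - {"tx": 0,"ty": 0,"tz": 0,"yaw": 0}
    - {"tx": 0,"ty": 0,"tz": 0,"yaw": 0}
  jaw: 0

```text
time: 57.0
tcp_pos: [430.0, -142.4, 39.8]
eef_rot: [0.0, 0.317, 0.948, -0.0]
contact_force: [-1.6, -0.3, 6.3]
finger_gap: 12.7
grip_force: 59.6
```

Emit:
jog_arm:
  series:
    - {"tx": 0,"ty": 0,"tz": -0.06,"yaw": 0}
    - {"tx": 0,"ty": 0,"tz": -0.1,"yaw": 0}
    - {"tx": 0,"ty": 0,"tz": -0.12,"yaw": 0}
    - {"tx": 0,"ty": 0,"tz": -0.06,"yaw": 0}
    - {"tx": 0,"ty": 0,"tz": 0,"yaw": 0.0429}
    - {"tx": 0,"ty": 0,"tz": 0,"yaw": 0.0429}
    - {"tx": 0,"ty": 0,"tz": 0,"yaw": 0.0429}
    - {"tx": 0,"ty": 0,"tz": 0,"yaw": 0.0429}
    - {"tx": 0,"ty": 0,"tz": 0,"yaw": 0.0429}
    - {"tx": 0,"ty": 0,"tz": 0,"yaw": 0.0429}
    - {"tx": 0,"ty": 0,"tz": 0,"yaw": 0.0429}
    - {"tx": 0,"ty": 0,"tz": 0,"yaw": 0}

```text
time: 58.2
tcp_pos: [429.4, -142.2, 124.2]
eef_rot: [-0.0, 0.714, 0.7, -0.0]
contact_force: [-0.6, -1.1, -1.9]
finger_gap: 13.4
grip_force: 58.8
```

Emit:
jog_arm:
  series:
    - {"tx": 0.038,"ty": 0.032,"tz": 0,"yaw": 0}
    - {"tx": 0.063,"ty": 0.053,"tz": 0,"yaw": 0}
    - {"tx": 0.082,"ty": 0.069,"tz": 0,"yaw": 0}
    - {"tx": 0.095,"ty": 0.08,"tz": 0,"yaw": 0}
    - {"tx": 0.095,"ty": 0.08,"tz": 0,"yaw": 0}
    - {"tx": 0.095,"ty": 0.08,"tz": 0,"yaw": 0}
    - {"tx": 0.076,"ty": 0.064,"tz": 0,"yaw": 0}
    - {"tx": 0.057,"ty": 0.048,"tz": 0,"yaw": 0}
    - {"tx": 0.031,"ty": 0.027,"tz": 0,"yaw": 0}
    - {"tx": 0,"ty": 0,"tz": 0,"yaw": 0}
    - {"tx": 0,"ty": 0,"tz": 0,"yaw": 0}

```text
time: 59.3
tcp_pos: [565.3, 12.8, 124.3]
eef_rot: [-0.0, 0.713, 0.701, -0.0]
contact_force: [-0.2, -0.0, -2.6]
finger_gap: 13.2
grip_force: 58.8
```

```bash
python3 - <<'E'
from h import *
print(bot.observe()['tcp_pos'])
d=snap('side','side9')
print([(np.round(r['position']),round(r['conf'],2)) for r in tip_of('side','shoe_a')])
cv2.imwrite('pics/c9.png',cv2.resize(cv2.imread('pics/side9.png')[140:290,190:340],(500,500),interpolation=2))
E
```

```text
[565.31478326  12.81154426 124.26829371]
[(array([444.,  71.,   2.]), 0.85), (array([569.,  12.,  87.]), 0.57), (array([ 564., -253.,    5.]), 0.54), (array([435., 262.,   3.]), 0.48), (array([ 565., -205.,    4.]), 0.45)]
```

View pics/c9.png

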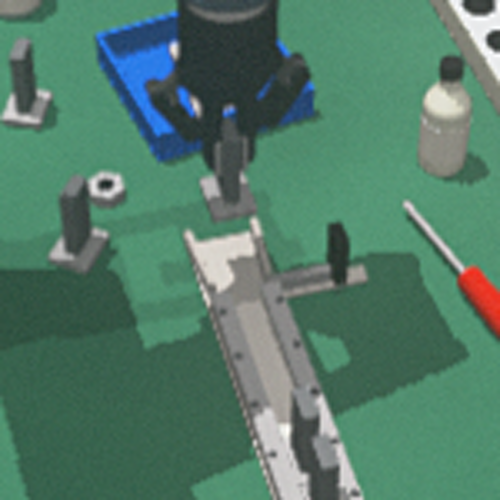

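The shoe hangs upright at (230, 195) above the bay mouth, the keeper is open, and two blades are home at (305, 430) and (325, 470). I'll lower it.

Emit:
jog_arm:
  series:
    - {"tx": 0,"ty": 0,"tz": 0.06,"yaw": 0}
    - {"tx": 0,"ty": 0,"tz": 0.08,"yaw": 0}
    - {"tx": 0,"ty": 0,"tz": 0.08,"yaw": 0}
    - {"tx": 0,"ty": 0,"tz": 0.05,"yaw": 0}
    - {"tx": 0,"ty": 0,"tz": 0.03,"yaw": 0}
    - {"tx": 0,"ty": 0,"tz": 0.008,"yaw": 0}
    - {"tx": 0,"ty": 0,"tz": 0,"yaw": 0}
    - {"tx": 0,"ty": 0,"tz": 0,"yaw": 0}

```text
time: 60.2
tcp_pos: [566.6, 13.2, 48.3]
eef_rot: [0.0, 0.714, 0.7, 0.0]
contact_force: [0.3, 0.3, -2.3]
finger_gap: 13.6
grip_force: 58.7
```

Emit:
jog_arm:
  series:
    - {"tx": -0.04,"ty": 0,"tz": 0,"yaw": 0}
    - {"tx": -0.06,"ty": 0,"tz": 0,"yaw": 0}
    - {"tx": -0.06,"ty": 0,"tz": 0,"yaw": 0}
    - {"tx": -0.06,"ty": 0,"tz": 0,"yaw": 0}
    - {"tx": 0,"ty": 0,"tz": 0,"yaw": 0}

```text
time: 60.7
tcp_pos: [564.9, -44.3, 47.6]
eef_rot: [0.0, 0.714, 0.7, -0.0]
contact_force: [-0.1, 1.0, -2.2]
finger_gap: 13.7
grip_force: 58.7
```

Emit:
jog_arm:
  series:
    - {"tx": -0.06,"ty": 0,"tz": 0,"yaw": 0}
    - {"tx": -0.08,"ty": 0,"tz": 0,"yaw": 0}
    - {"tx": -0.08,"ty": 0,"tz": 0,"yaw": 0}
    - {"tx": -0.08,"ty": 0,"tz": 0,"yaw": 0}
    - {"tx": -0.07,"ty": 0,"tz": 0,"yaw": 0}
    - {"tx": -0.03,"ty": 0,"tz": 0,"yaw": 0}
    - {"tx": -0.012,"ty": 0,"tz": 0,"yaw": 0}
    - {"tx": -0.012,"ty": 0,"tz": 0,"yaw": 0}
    - {"tx": -0.012,"ty": 0,"tz": 0,"yaw": 0}
    - {"tx": 0,"ty": 0,"tz": 0,"yaw": 0}
    - {"tx": 0,"ty": 0,"tz": 0,"yaw": 0}

```text
time: 61.8
tcp_pos: [563.0, -150.4, 47.5]
eef_rot: [-0.0, 0.714, 0.701, 0.0]
contact_force: [1.1, 0.3, -3.0]
finger_gap: 13.3
grip_force: 58.7
```

Emit:
jog_arm:
  series:
    - {"tx": -0.01,"ty": 0,"tz": 0,"yaw": 0}
    - {"tx": -0.01,"ty": 0,"tz": 0,"yaw": 0}
    - {"tx": 0,"ty": 0,"tz": 0,"yaw": 0}
    - {"tx": 0,"ty": 0,"tz": 0,"yaw": 0}

```text
time: 62.2
tcp_pos: [562.8, -155.8, 47.5]
eef_rot: [-0.0, 0.714, 0.7, 0.0]
contact_force: [0.5, -0.6, -2.2]
finger_gap: 13.2
grip_force: 58.7
```

Emit:
jog_arm:
  series:
    - {"tx": -0.01,"ty": 0,"tz": 0,"yaw": 0}
    - {"tx": -0.01,"ty": 0,"tz": 0,"yaw": 0}
    - {"tx": -0.005,"ty": 0,"tz": 0,"yaw": 0}
    - {"tx": 0,"ty": 0,"tz": 0,"yaw": 0}
    - {"tx": 0,"ty": 0,"tz": 0,"yaw": 0}

```text
time: 62.7
tcp_pos: [562.7, -160.6, 47.6]
eef_rot: [-0.001, 0.714, 0.7, 0.001]
contact_force: [-0.0, 9.4, 1.4]
finger_gap: 13.1
grip_force: 59.2
```

Emit:
jog_arm:
  series:
    - {"tx": 0,"ty": 0,"tz": 0,"yaw": 0}
    - {"tx": 0,"ty": 0,"tz": 0,"yaw": 0}
    - {"tx": 0,"ty": 0,"tz": 0,"yaw": 0}
    - {"tx": 0,"ty": 0,"tz": 0,"yaw": 0}
    - {"tx": 0,"ty": 0,"tz": 0,"yaw": 0}
    - {"tx": 0,"ty": 0,"tz": -0.12,"yaw": 0}
    - {"tx": 0,"ty": 0,"tz": -0.16,"yaw": 0}
    - {"tx": 0,"ty": 0,"tz": -0.12,"yaw": 0}
  jaw: 1

```text
time: 63.5
tcp_pos: [563.0, -162.2, 149.4]
eef_rot: [0.0, 0.714, 0.7, 0.0]
contact_force: [0.1, -0.4, -0.3]
finger_gap: 85.4
grip_force: 0.0
```

Emit:
jog_arm:
  series:
    - {"tx": 0.1533,"ty": -0.0816,"tz": 0,"yaw": 0}
    - {"tx": 0.1533,"ty": -0.0816,"tz": 0,"yaw": 0}
    - {"tx": 0.1533,"ty": -0.0816,"tz": 0,"yaw": 0}
    - {"tx": 0.1533,"ty": -0.0816,"tz": 0,"yaw": 0}
    - {"tx": 0.1533,"ty": -0.0816,"tz": 0,"yaw": 0}
    - {"tx": 0.1533,"ty": -0.0816,"tz": 0,"yaw": 0}
    - {"tx": 0,"ty": 0,"tz": 0,"yaw": 0.0433}
    - {"tx": 0,"ty": 0,"tz": 0,"yaw": 0.0433}
    - {"tx": 0,"ty": 0,"tz": 0,"yaw": 0.0433}
    - {"tx": 0,"ty": 0,"tz": 0,"yaw": 0.0433}
    - {"tx": 0,"ty": 0,"tz": 0,"yaw": 0.0433}
    - {"tx": 0,"ty": 0,"tz": 0,"yaw": 0}

```text
time: 64.7
tcp_pos: [444.7, 70.2, 147.6]
eef_rot: [0.0, 0.907, 0.421, 0.0]
contact_force: [0.3, 0.2, 0.2]
finger_gap: 85.3
grip_force: 0.0
```

Emit:
jog_arm:
  series:
    - {"tx": 0,"ty": 0,"tz": 0,"yaw": 0}

```text
time: 64.8
tcp_pos: [444.7, 70.1, 147.6]
eef_rot: [0.0, 0.906, 0.424, 0.0]
contact_force: [0.6, 0.3, 0.2]
finger_gap: 85.1
grip_force: 0.0
```

```bash
python3 - <<'E'
from h import *
shoes([(445,70),(437,264)])
E
```

```text
shoe_a 1 [445.  71.] deg 60.5 iou 0.83
shoe_a 2 [437.6 262.8] deg 63.5 iou 0.65
   single [438.5 262.4] 62.5 0.76
   single [437.3 266.8] 76.0 0.61
```

Over the shoe as planned. Descend, grip, lift and turn back.

Emit:
jog_arm:
  series:
    - {"tx": 0,"ty": 0,"tz": 0.12,"yaw": 0}
    - {"tx": 0,"ty": 0,"tz": 0.12,"yaw": 0}
    - {"tx": 0,"ty": 0,"tz": 0.12,"yaw": 0}
    - {"tx": 0,"ty": 0,"tz": 0.072,"yaw": 0}
    - {"tx": 0,"ty": 0,"tz": 0,"yaw": 0}
    - {"tx": 0,"ty": 0,"tz": 0,"yaw": 0}

```text
time: 65.6
tcp_pos: [444.7, 70.1, 39.7]
eef_rot: [-0.0, 0.906, 0.423, -0.0]
contact_force: [0.3, -0.3, -0.4]
finger_gap: 85.8
grip_force: 0.0
```

Emit:
jog_arm:
  series:
    - {"tx": 0,"ty": 0,"tz": 0,"yaw": 0}
    - {"tx": 0,"ty": 0,"tz": 0,"yaw": 0}
    - {"tx": 0,"ty": 0,"tz": 0,"yaw": 0}
    - {"tx": 0,"ty": 0,"tz": 0,"yaw": 0}
    - {"tx": 0,"ty": 0,"tz": 0,"yaw": 0}
    - {"tx": 0,"ty": 0,"tz": 0,"yaw": 0}
    - {"tx": 0,"ty": 0,"tz": 0,"yaw": 0}
  jaw: 0

```text
time: 66.3
tcp_pos: [444.9, 70.2, 40.0]
eef_rot: [0.0, 0.906, 0.422, 0.0]
contact_force: [-0.4, -0.5, 6.5]
finger_gap: 13.4
grip_force: 58.5
```

Emit:
jog_arm:
  series:
    - {"tx": 0,"ty": 0,"tz": -0.06,"yaw": 0}
    - {"tx": 0,"ty": 0,"tz": -0.1,"yaw": 0}
    - {"tx": 0,"ty": 0,"tz": -0.12,"yaw": 0}
    - {"tx": 0,"ty": 0,"tz": -0.06,"yaw": 0}
    - {"tx": 0,"ty": 0,"tz": 0,"yaw": -0.0433}
    - {"tx": 0,"ty": 0,"tz": 0,"yaw": -0.0433}
    - {"tx": 0,"ty": 0,"tz": 0,"yaw": -0.0433}
    - {"tx": 0,"ty": 0,"tz": 0,"yaw": -0.0433}
    - {"tx": 0,"ty": 0,"tz": 0,"yaw": -0.0433}
    - {"tx": 0,"ty": 0,"tz": 0,"yaw": 0}
    - {"tx": 0,"ty": 0,"tz": 0,"yaw": 0}

```text
time: 67.4
tcp_pos: [444.4, 70.1, 124.4]
eef_rot: [-0.0, 0.715, 0.699, -0.0]
contact_force: [0.6, -0.0, -1.8]
finger_gap: 13.6
grip_force: 58.7
```

Emit:
jog_arm:
  series:
    - {"tx": -0.017,"ty": 0.039,"tz": 0,"yaw": 0}
    - {"tx": -0.033,"ty": 0.074,"tz": 0,"yaw": 0}
    - {"tx": -0.044,"ty": 0.098,"tz": 0,"yaw": 0}
    - {"tx": -0.044,"ty": 0.098,"tz": 0,"yaw": 0}
    - {"tx": -0.037,"ty": 0.083,"tz": 0,"yaw": 0}
    - {"tx": -0.026,"ty": 0.059,"tz": 0,"yaw": 0}
    - {"tx": -0.017,"ty": 0.039,"tz": 0,"yaw": 0}
    - {"tx": 0,"ty": 0,"tz": 0,"yaw": 0}
    - {"tx": 0,"ty": 0,"tz": 0,"yaw": 0}

```text
time: 68.3
tcp_pos: [565.5, 13.4, 124.2]
eef_rot: [-0.0, 0.714, 0.7, -0.0]
contact_force: [-0.3, 0.3, -2.9]
finger_gap: 13.3
grip_force: 58.8
```

```bash
python3 - <<'E'
from h import *
d=snap('side','side10')
print([(np.round(r['position']),round(r['conf'],2)) for r in tip_of('side','shoe_a')])
shoes([(566,13)],z=85,cams=('side',))
E
```

```text
[(array([563.,  15.,  82.]), 0.85), (array([ 566., -160.,    5.]), 0.75), (array([436., 261.,  -2.]), 0.71), (array([ 563., -253.,    5.]), 0.67), (array([ 564., -209.,    5.]), 0.61), (array([483., 137.,  -4.]), 0.24)]
shoe_a 1 [564.2  13.3] deg 80.6 iou 0.78
```

Emit:
jog_arm:
  series:
    - {"tx": 0,"ty": 0,"tz": 0.06,"yaw": 0}
    - {"tx": 0,"ty": 0,"tz": 0.08,"yaw": 0}
    - {"tx": 0,"ty": 0,"tz": 0.08,"yaw": 0}
    - {"tx": 0,"ty": 0,"tz": 0.05,"yaw": 0}
    - {"tx": 0,"ty": 0,"tz": 0.03,"yaw": 0}
    - {"tx": 0,"ty": 0,"tz": 0.008,"yaw": 0}
    - {"tx": 0,"ty": 0,"tz": 0,"yaw": 0}
    - {"tx": 0,"ty": 0,"tz": 0,"yaw": 0}

```text
time: 69.3
tcp_pos: [566.6, 13.4, 48.2]
eef_rot: [0.0, 0.714, 0.7, 0.0]
contact_force: [0.6, 0.4, -2.5]
finger_gap: 13.4
grip_force: 58.7
```

Emit:
jog_arm:
  series:
    - {"tx": -0.04,"ty": 0,"tz": 0,"yaw": 0}
    - {"tx": -0.06,"ty": 0,"tz": 0,"yaw": 0}
    - {"tx": -0.06,"ty": 0,"tz": 0,"yaw": 0}
    - {"tx": -0.06,"ty": 0,"tz": 0,"yaw": 0}
    - {"tx": 0,"ty": 0,"tz": 0,"yaw": 0}

```text
time: 69.8
tcp_pos: [565.0, -44.1, 47.6]
eef_rot: [0.0, 0.714, 0.7, -0.0]
contact_force: [0.9, 1.2, -2.2]
finger_gap: 13.3
grip_force: 58.7
```

Emit:
jog_arm:
  series:
    - {"tx": -0.06,"ty": 0,"tz": 0,"yaw": 0}
    - {"tx": -0.08,"ty": 0,"tz": 0,"yaw": 0}
    - {"tx": -0.06,"ty": 0,"tz": 0,"yaw": 0}
    - {"tx": -0.03,"ty": 0,"tz": 0,"yaw": 0}
    - {"tx": -0.012,"ty": 0,"tz": 0,"yaw": 0}
    - {"tx": -0.012,"ty": 0,"tz": 0,"yaw": 0}
    - {"tx": 0,"ty": 0,"tz": 0,"yaw": 0}
    - {"tx": 0,"ty": 0,"tz": 0,"yaw": 0}

```text
time: 70.6
tcp_pos: [563.9, -104.7, 47.5]
eef_rot: [-0.0, 0.714, 0.701, 0.0]
contact_force: [0.0, -0.7, -1.6]
finger_gap: 13.3
grip_force: 58.7
```

Emit:
jog_arm:
  series:
    - {"tx": -0.01,"ty": 0,"tz": 0,"yaw": 0}
    - {"tx": -0.01,"ty": 0,"tz": 0,"yaw": 0}
    - {"tx": 0,"ty": 0,"tz": 0,"yaw": 0}
    - {"tx": 0,"ty": 0,"tz": 0,"yaw": 0}

```text
time: 71.0
tcp_pos: [563.8, -110.1, 47.5]
eef_rot: [0.0, 0.714, 0.7, 0.0]
contact_force: [-0.8, 0.3, -2.2]
finger_gap: 13.5
grip_force: 58.7
```

Emit:
jog_arm:
  series:
    - {"tx": -0.01,"ty": 0,"tz": 0,"yaw": 0}
    - {"tx": -0.01,"ty": 0,"tz": 0,"yaw": 0}
    - {"tx": -0.005,"ty": 0,"tz": 0,"yaw": 0}
    - {"tx": 0,"ty": 0,"tz": 0,"yaw": 0}
    - {"tx": 0,"ty": 0,"tz": 0,"yaw": 0}

```text
time: 71.5
tcp_pos: [563.7, -115.3, 47.7]
eef_rot: [-0.001, 0.714, 0.7, 0.001]
contact_force: [-0.1, 7.9, 0.3]
finger_gap: 13.5
grip_force: 59.2
```

Emit:
jog_arm:
  series:
    - {"tx": 0,"ty": 0,"tz": 0,"yaw": 0}
    - {"tx": 0,"ty": 0,"tz": 0,"yaw": 0}
    - {"tx": 0,"ty": 0,"tz": 0,"yaw": 0}
    - {"tx": 0,"ty": 0,"tz": 0,"yaw": 0}
    - {"tx": 0,"ty": 0,"tz": 0,"yaw": 0}
    - {"tx": 0,"ty": 0,"tz": -0.12,"yaw": 0}
    - {"tx": 0,"ty": 0,"tz": -0.16,"yaw": 0}
    - {"tx": 0,"ty": 0,"tz": -0.12,"yaw": 0}
  jaw: 1

```text
time: 72.3
tcp_pos: [564.0, -116.5, 149.3]
eef_rot: [0.0, 0.714, 0.7, 0.0]
contact_force: [1.0, 0.3, 0.8]
finger_gap: 85.3
grip_force: 0.0
```

Emit:
jog_arm:
  series:
    - {"tx": 0.1676,"ty": -0.0594,"tz": 0,"yaw": 0}
    - {"tx": 0.1676,"ty": -0.0594,"tz": 0,"yaw": 0}
    - {"tx": 0.1676,"ty": -0.0594,"tz": 0,"yaw": 0}
    - {"tx": 0.1676,"ty": -0.0594,"tz": 0,"yaw": 0}
    - {"tx": 0.1676,"ty": -0.0594,"tz": 0,"yaw": 0}
    - {"tx": 0.1676,"ty": -0.0594,"tz": 0,"yaw": 0}
    - {"tx": 0.1676,"ty": -0.0594,"tz": 0,"yaw": 0}
    - {"tx": 0.1676,"ty": -0.0594,"tz": 0,"yaw": 0}
    - {"tx": 0.1676,"ty": -0.0594,"tz": 0,"yaw": 0}
    - {"tx": 0,"ty": 0,"tz": 0,"yaw": 0.0445}
    - {"tx": 0,"ty": 0,"tz": 0,"yaw": 0.0445}
    - {"tx": 0,"ty": 0,"tz": 0,"yaw": 0.0445}

```text
time: 73.5
tcp_pos: [436.8, 263.7, 147.5]
eef_rot: [0.0, 0.845, 0.535, -0.0]
contact_force: [0.3, 0.8, 0.4]
finger_gap: 85.4
grip_force: 0.0
```

Emit:
jog_arm:
  series:
    - {"tx": 0,"ty": 0,"tz": 0,"yaw": 0}
    - {"tx": 0,"ty": 0,"tz": 0,"yaw": 0}

```text
time: 73.7
tcp_pos: [437.1, 263.1, 147.6]
eef_rot: [0.0, 0.843, 0.538, 0.0]
contact_force: [0.4, -0.5, -0.5]
finger_gap: 85.4
grip_force: 0.0
```

```bash
python3 - <<'E'
from h import *
for c in('top','side'):
    d=eyes.read_camera(c); print([(np.round(r['position']),round(r['conf'],2)) for r in tip_of(c,'shoe_a')])
E
```

```text
[(array([437., 262.,   0.]), 0.78), (array([ 556., -157.,    5.]), 0.63), (array([ 561., -112.,    8.]), 0.63), (array([ 560., -207.,    8.]), 0.57), (array([ 564., -252.,    7.]), 0.49)]
[(array([ 563., -203.,    4.]), 0.73), (array([436., 259.,   2.]), 0.67), (array([ 566., -112.,    4.]), 0.62), (array([ 560., -254.,    5.]), 0.59), (array([ 564., -160.,    6.]), 0.55)]
```

Emit:
jog_arm:
  series:
    - {"tx": 0,"ty": 0,"tz": 0.12,"yaw": 0}
    - {"tx": 0,"ty": 0,"tz": 0.12,"yaw": 0}
    - {"tx": 0,"ty": 0,"tz": 0.12,"yaw": 0}
    - {"tx": 0,"ty": 0,"tz": 0.072,"yaw": 0}
    - {"tx": 0,"ty": 0,"tz": 0,"yaw": 0}
    - {"tx": 0,"ty": 0,"tz": 0,"yaw": 0}

```text
time: 74.5
tcp_pos: [437.2, 263.2, 39.7]
eef_rot: [-0.0, 0.844, 0.537, -0.0]
contact_force: [0.5, 0.1, 1.0]
finger_gap: 84.9
grip_force: 0.0
```

Emit:
jog_arm:
  series:
    - {"tx": 0,"ty": 0,"tz": 0,"yaw": 0}
    - {"tx": 0,"ty": 0,"tz": 0,"yaw": 0}
    - {"tx": 0,"ty": 0,"tz": 0,"yaw": 0}
    - {"tx": 0,"ty": 0,"tz": 0,"yaw": 0}
    - {"tx": 0,"ty": 0,"tz": 0,"yaw": 0}
    - {"tx": 0,"ty": 0,"tz": 0,"yaw": 0}
    - {"tx": 0,"ty": 0,"tz": 0,"yaw": 0}
  jaw: 0

```text
time: 75.2
tcp_pos: [437.3, 263.3, 39.9]
eef_rot: [0.0, 0.844, 0.537, 0.0]
contact_force: [-1.5, -1.3, 5.3]
finger_gap: 13.3
grip_force: 58.6
```

Emit:
jog_arm:
  series:
    - {"tx": 0,"ty": 0,"tz": -0.06,"yaw": 0}
    - {"tx": 0,"ty": 0,"tz": -0.1,"yaw": 0}
    - {"tx": 0,"ty": 0,"tz": -0.12,"yaw": 0}
    - {"tx": 0,"ty": 0,"tz": -0.06,"yaw": 0}
    - {"tx": 0,"ty": 0,"tz": 0,"yaw": -0.0445}
    - {"tx": 0,"ty": 0,"tz": 0,"yaw": -0.0445}
    - {"tx": 0,"ty": 0,"tz": 0,"yaw": -0.0445}
    - {"tx": 0,"ty": 0,"tz": 0,"yaw": 0}
    - {"tx": 0,"ty": 0,"tz": 0,"yaw": 0}

```text
time: 76.1
tcp_pos: [436.9, 263.1, 124.3]
eef_rot: [-0.0, 0.715, 0.699, -0.0]
contact_force: [0.3, -0.6, -2.6]
finger_gap: 13.6
grip_force: 58.7
```

Emit:
jog_arm:
  series:
    - {"tx": -0.04,"ty": 0.022,"tz": 0,"yaw": 0}
    - {"tx": -0.079,"ty": 0.044,"tz": 0,"yaw": 0}
    - {"tx": -0.109,"ty": 0.06,"tz": 0,"yaw": 0}
    - {"tx": -0.119,"ty": 0.064,"tz": 0,"yaw": 0}
    - {"tx": -0.119,"ty": 0.064,"tz": 0,"yaw": 0}
    - {"tx": -0.119,"ty": 0.064,"tz": 0,"yaw": 0}
    - {"tx": -0.119,"ty": 0.064,"tz": 0,"yaw": 0}
    - {"tx": -0.109,"ty": 0.059,"tz": 0,"yaw": 0}
    - {"tx": -0.089,"ty": 0.048,"tz": 0,"yaw": 0}
    - {"tx": -0.058,"ty": 0.032,"tz": 0,"yaw": 0}
    - {"tx": -0.029,"ty": 0.016,"tz": 0,"yaw": 0}
    - {"tx": 0,"ty": 0,"tz": 0,"yaw": 0}

```text
time: 77.3
tcp_pos: [566.9, 12.8, 124.4]
eef_rot: [-0.0, 0.714, 0.7, -0.0]
contact_force: [0.3, 0.6, -1.9]
finger_gap: 13.5
grip_force: 58.7
```

Emit:
jog_arm:
  series:
    - {"tx": 0,"ty": 0,"tz": 0,"yaw": 0}

```text
time: 77.4
tcp_pos: [566.2, 14.0, 124.3]
eef_rot: [-0.0, 0.714, 0.7, -0.0]
contact_force: [-0.2, 0.3, -1.3]
finger_gap: 13.6
grip_force: 58.7
```

```bash
python3 - <<'E'
from h import *
shoes([(566,13)],z=85,cams=('side',)); print([(np.round(r['position']),round(r['conf'],2)) for r in tip_of('side','shoe_a')])
E
```

```text
shoe_a 1 [566.3  16.1] deg 76.1 iou 0.8
[(array([ 562., -157.,    5.]), 0.69), (array([ 564., -207.,    5.]), 0.64), (array([ 562., -113.,    5.]), 0.56), (array([565.,  13.,  88.]), 0.51), (array([ 566., -120.,   -1.]), 0.39)]
```

Emit:
jog_arm:
  series:
    - {"tx": 0,"ty": 0,"tz": 0.06,"yaw": 0}
    - {"tx": 0,"ty": 0,"tz": 0.08,"yaw": 0}
    - {"tx": 0,"ty": 0,"tz": 0.08,"yaw": 0}
    - {"tx": 0,"ty": 0,"tz": 0.05,"yaw": 0}
    - {"tx": 0,"ty": 0,"tz": 0.03,"yaw": 0}
    - {"tx": 0,"ty": 0,"tz": 0.008,"yaw": 0}
    - {"tx": 0,"ty": 0,"tz": 0,"yaw": 0}
    - {"tx": 0,"ty": 0,"tz": 0,"yaw": 0}

```text
time: 78.35
tcp_pos: [567.3, 13.5, 48.2]
eef_rot: [0.0, 0.714, 0.7, 0.0]
contact_force: [-0.1, -0.5, -1.7]
finger_gap: 13.5
grip_force: 58.6
```

Emit:
jog_arm:
  series:
    - {"tx": -0.04,"ty": 0,"tz": 0,"yaw": 0}
    - {"tx": -0.06,"ty": 0,"tz": 0,"yaw": 0}
    - {"tx": -0.06,"ty": 0,"tz": 0,"yaw": 0}
    - {"tx": -0.06,"ty": 0,"tz": 0,"yaw": 0}
    - {"tx": 0,"ty": 0,"tz": 0,"yaw": 0}

```text
time: 78.85
tcp_pos: [565.7, -44.0, 47.6]
eef_rot: [0.0, 0.714, 0.7, -0.0]
contact_force: [0.7, 0.6, -3.1]
finger_gap: 13.2
grip_force: 58.6
```

Emit:
jog_arm:
  series:
    - {"tx": -0.02,"ty": 0,"tz": 0,"yaw": 0}
    - {"tx": -0.02,"ty": 0,"tz": 0,"yaw": 0}
    - {"tx": -0.01,"ty": 0,"tz": 0,"yaw": 0}
    - {"tx": -0.01,"ty": 0,"tz": 0,"yaw": 0}
    - {"tx": -0.01,"ty": 0,"tz": 0,"yaw": 0}
    - {"tx": 0,"ty": 0,"tz": 0,"yaw": 0}
    - {"tx": 0,"ty": 0,"tz": 0,"yaw": 0}

```text
time: 79.55
tcp_pos: [565.3, -58.9, 47.5]
eef_rot: [-0.0, 0.714, 0.7, 0.0]
contact_force: [0.5, -0.2, -2.0]
finger_gap: 13.5
grip_force: 58.6
```

Emit:
jog_arm:
  series:
    - {"tx": -0.01,"ty": 0,"tz": 0,"yaw": 0}
    - {"tx": -0.01,"ty": 0,"tz": 0,"yaw": 0}
    - {"tx": -0.01,"ty": 0,"tz": 0,"yaw": 0}
    - {"tx": 0,"ty": 0,"tz": 0,"yaw": 0}
    - {"tx": 0,"ty": 0,"tz": 0,"yaw": 0}

```text
time: 80.05
tcp_pos: [565.2, -66.6, 47.5]
eef_rot: [0.0, 0.714, 0.7, 0.0]
contact_force: [0.8, 0.1, -2.2]
finger_gap: 13.4
grip_force: 58.6
```

Emit:
jog_arm:
  series:
    - {"tx": -0.01,"ty": 0,"tz": 0,"yaw": 0}
    - {"tx": -0.005,"ty": 0,"tz": 0,"yaw": 0}
    - {"tx": 0,"ty": 0,"tz": 0,"yaw": 0}
    - {"tx": 0,"ty": 0,"tz": 0,"yaw": 0}

```text
time: 80.45
tcp_pos: [565.2, -69.1, 47.6]
eef_rot: [-0.001, 0.714, 0.7, 0.001]
contact_force: [-0.1, 8.3, -0.7]
finger_gap: 13.7
grip_force: 58.9
```

Emit:
jog_arm:
  series:
    - {"tx": -0.006,"ty": 0,"tz": 0,"yaw": 0}
    - {"tx": 0,"ty": 0,"tz": 0,"yaw": 0}
    - {"tx": 0,"ty": 0,"tz": 0,"yaw": 0}

```text
time: 80.75
tcp_pos: [565.1, -70.0, 47.8]
eef_rot: [-0.001, 0.714, 0.7, 0.001]
contact_force: [-1.3, 12.3, 2.9]
finger_gap: 13.2
grip_force: 59.3
```

Emit:
jog_arm:
  series:
    - {"tx": 0,"ty": 0,"tz": 0,"yaw": 0}
    - {"tx": 0,"ty": 0,"tz": 0,"yaw": 0}
    - {"tx": 0,"ty": 0,"tz": 0,"yaw": 0}
    - {"tx": 0,"ty": 0,"tz": 0,"yaw": 0}
    - {"tx": 0,"ty": 0,"tz": 0,"yaw": 0}
    - {"tx": 0,"ty": 0,"tz": -0.12,"yaw": 0}
    - {"tx": 0,"ty": 0,"tz": -0.16,"yaw": 0}
    - {"tx": 0,"ty": 0,"tz": -0.12,"yaw": 0}
    - {"tx": 0,"ty": 0,"tz": 0,"yaw": 0}
  jaw: 1

```text
time: 81.65
tcp_pos: [567.9, -72.2, 151.8]
eef_rot: [0.003, 0.714, 0.7, 0.002]
contact_force: [0.3, -0.5, 0.4]
finger_gap: 85.5
grip_force: 0.0
```

Emit:
jog_arm:
  series:
    - {"tx": 0.0637,"ty": 0.11,"tz": 0,"yaw": 0}
    - {"tx": 0.0637,"ty": 0.11,"tz": 0,"yaw": 0}
    - {"tx": 0.0637,"ty": 0.11,"tz": 0,"yaw": 0}
    - {"tx": 0,"ty": 0,"tz": 0,"yaw": 0}
    - {"tx": 0,"ty": 0,"tz": 0,"yaw": 0}

```text
time: 82.15
tcp_pos: [647.9, -25.3, 146.3]
eef_rot: [-0.001, 0.713, 0.701, -0.001]
contact_force: [-0.3, 0.5, -0.5]
finger_gap: 85.3
grip_force: 0.0
```

Emit:
jog_arm:
  series:
    - {"tx": 0,"ty": 0,"tz": 0.12,"yaw": 0}
    - {"tx": 0,"ty": 0,"tz": 0.12,"yaw": 0}
    - {"tx": 0,"ty": 0,"tz": 0.12,"yaw": 0}
    - {"tx": 0,"ty": 0,"tz": 0.08,"yaw": 0}
    - {"tx": 0,"ty": 0,"tz": 0,"yaw": 0}
    - {"tx": 0,"ty": 0,"tz": 0,"yaw": 0}

```text
time: 82.75
tcp_pos: [647.6, -26.0, 37.5]
eef_rot: [-0.0, 0.714, 0.7, -0.0]
contact_force: [0.5, 0.1, 0.4]
finger_gap: 85.5
grip_force: 0.0
```

Emit:
jog_arm:
  series:
    - {"tx": 0,"ty": 0,"tz": 0,"yaw": 0}
    - {"tx": 0,"ty": 0,"tz": 0,"yaw": 0}
    - {"tx": 0,"ty": 0,"tz": 0,"yaw": 0}
    - {"tx": 0,"ty": 0,"tz": 0,"yaw": 0}
    - {"tx": 0,"ty": 0,"tz": 0,"yaw": 0}
    - {"tx": 0,"ty": 0,"tz": 0,"yaw": 0}
    - {"tx": 0,"ty": 0,"tz": 0,"yaw": 0}
  jaw: 0

```text
time: 83.45
tcp_pos: [648.8, -25.5, 38.0]
eef_rot: [0.0, 0.714, 0.7, 0.0]
contact_force: [-0.2, -0.9, 6.1]
finger_gap: 10.9
grip_force: 60.9
```

Push shut by 45 mm.

Emit:
jog_arm:
  series:
    - {"tx": 0,"ty": -0.025,"tz": 0,"yaw": 0}
    - {"tx": 0,"ty": -0.03,"tz": 0,"yaw": 0}
    - {"tx": 0,"ty": -0.03,"tz": 0,"yaw": 0}
    - {"tx": 0,"ty": -0.03,"tz": 0,"yaw": 0}
    - {"tx": 0,"ty": -0.03,"tz": 0,"yaw": 0}
    - {"tx": 0,"ty": -0.025,"tz": 0,"yaw": 0}
    - {"tx": 0,"ty": -0.008,"tz": 0,"yaw": 0}
    - {"tx": 0,"ty": 0,"tz": 0,"yaw": 0}
    - {"tx": 0,"ty": 0,"tz": 0,"yaw": 0}

```text
time: 84.35
tcp_pos: [604.1, -24.6, 38.0]
eef_rot: [0.0, 0.714, 0.7, 0.0]
contact_force: [0.4, 1.9, 7.5]
finger_gap: 10.5
grip_force: 61.3
```

Emit:
jog_arm:
  series:
    - {"tx": 0,"ty": -0.01,"tz": 0,"yaw": 0}
    - {"tx": 0,"ty": 0,"tz": 0,"yaw": 0}
    - {"tx": 0,"ty": 0,"tz": 0,"yaw": 0}

```text
time: 84.65
tcp_pos: [604.0, -24.6, 38.1]
eef_rot: [0.002, 0.714, 0.7, 0.002]
contact_force: [9.1, 2.0, 0.7]
finger_gap: 10.6
grip_force: 60.4
```

Emit:
jog_arm:
  series:
    - {"tx": 0,"ty": 0,"tz": 0,"yaw": 0}
    - {"tx": 0,"ty": 0,"tz": 0,"yaw": 0}
    - {"tx": 0,"ty": 0,"tz": 0,"yaw": 0}
    - {"tx": 0,"ty": 0,"tz": 0,"yaw": 0}
    - {"tx": 0,"ty": 0,"tz": 0,"yaw": 0}
    - {"tx": 0,"ty": 0,"tz": -0.12,"yaw": 0}
    - {"tx": 0,"ty": 0,"tz": -0.16,"yaw": 0}
    - {"tx": 0,"ty": 0,"tz": -0.14,"yaw": 0}
    - {"tx": 0.15,"ty": -0.1,"tz": 0,"yaw": 0}
    - {"tx": 0.15,"ty": -0.1,"tz": 0,"yaw": 0}
    - {"tx": 0.15,"ty": -0.1,"tz": 0,"yaw": 0}
    - {"tx": 0.15,"ty": -0.1,"tz": 0,"yaw": 0}
  jaw: 1

```text
time: 85.85
tcp_pos: [503.2, 128.3, 142.7]
eef_rot: [0.0, 0.714, 0.7, 0.0]
contact_force: [0.7, 0.0, 0.5]
finger_gap: 85.5
grip_force: 0.0
```

Emit:
jog_arm:
  series:
    - {"tx": 0.15,"ty": -0.1,"tz": 0,"yaw": 0}
    - {"tx": 0,"ty": 0,"tz": 0,"yaw": 0}
    - {"tx": 0,"ty": 0,"tz": 0,"yaw": 0}

```text
time: 86.15
tcp_pos: [479.7, 165.9, 142.7]
eef_rot: [0.0, 0.713, 0.701, 0.0]
contact_force: [-0.3, -0.3, 0.8]
finger_gap: 85.6
grip_force: 0.0
```

```bash
python3 - <<'E'
from h import *
V=[]
for c in('top','side'):
    d=snap(c,c+'11'); print([(np.round(r['position']),round(r['conf'],2)) for n in('shoe_a','round_1','keeper_tab') for r in tip_of(c,n)])
    P=proj(d,[[564,-120,20],[607,252,20]]).astype(int); im=cv2.imread(f'pics/{c}11.png')
    for p in P:
        a=im[max(p[1]-40,0):p[1]+40,p[0]-65:p[0]+65]; V.append(cv2.resize(a,(390,240),interpolation=2))
cv2.imwrite('pics/f11.png',np.vstack([np.hstack(V[:2]),np.hstack(V[2:])]))
E
```

```text
[(array([ 557., -156.,    5.]), 0.57), (array([565., -67.,   6.]), 0.52), (array([ 561., -115.,    8.]), 0.49), (array([ 561., -206.,    7.]), 0.47), (array([ 563., -255.,    5.]), 0.46), (array([607., 214.,   6.]), 0.6), (array([604., 286.,   9.]), 0.58), (array([605., -29.,  49.]), 0.71), (array([ 559., -206.,    6.]), 0.52)]
[(array([ 568., -207.,    3.]), 0.64), (array([ 563., -112.,    5.]), 0.62), (array([ 566., -159.,    5.]), 0.56), (array([ 563., -254.,    6.]), 0.54), (array([563., -72.,   9.]), 0.42), (array([608., 213.,   6.]), 0.7), (array([607., 281.,   6.]), 0.64), (array([608., -22.,  48.]), 0.54), (array([ 567., -162.,    4.]), 0.19)]
```

View pics/f11.png

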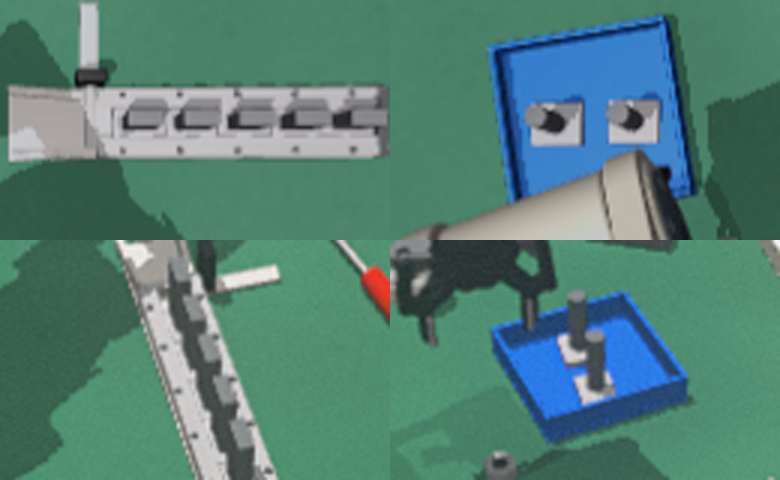

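The final views show five evenly spaced blades in the track (columns 143, 197, 252, 305 and about 360), the keeper tab at the track side at (90, 77), both round shoes upright in the tray at (557, 122) and (632, 118), and the robot clear. I'll hand it in.

```bash
python3 -c "
from h import *
print(ticket.sign_off())"
```

```text
the job is handed in; nothing more can be done
None
```

I handed the job in after about 86 s of the 210 s allowed: both round-post shoes stand in the blue tray, all five flat-blade shoes are pushed home against the stop, and the keeper is fully shut. The sign-off returned no verdict; these results come from the final camera views and contact forces, and one blade shoe tipped against the tray wall on the way and was stood up again.

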